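# Load the dish shaker and lock its hold-down plate

## Task

Load the shaker for its next run: pull the sprung bolt at its front out by the black knob until it stays out, lift the hold-down plate level and straight up off its two dowels, and lay it flat on the free bench beside the shaker. Put every covered petri dish (two to four of them) into a pocket of the shaker, one to a pocket and right way up, then fit the plate back fully down on its dowels and push the knob so that the bolt snaps in over it. Leave the tape, beaker and vials where they are.

Things in the scene. Friction and masses are not known exactly. Their poses are not given: they have to be found in the camera images.
- shaker: White bench shaker, fixed: housing 200 (x) x 236 (y) mm, on it an aluminium platform 190 x 250 mm, top 78 mm above the bench, with a 5 mm grey nest sheet with four round pockets, a steel dowel left and right, and a bracket (34 mm wide, top 122 mm above the bench) for the bolt on its front edge. Origin: centre of its underside; x points from its control panel (front) to its back, y left, z up.
- plate_rest (a point): Where the plate's origin is when seated: on the shaker's centre line, 94.5 mm above the bench; axes as the shaker's. The plate then rests on the dowels' shoulders, 2.5 mm above the lids of dishes in their pockets. It does not go down over a dish that is out of its pocket, nor while the bolt is in.
- dowel_left (a point): Tip of the left dowel, 95 mm left of the shaker's centre, 34 mm above the shoulder on which the plate rests. The dowel is 12 mm thick with a bullet nose (its top 8 mm taper).
- dowel_right (a point): Tip of the right dowel, the same, 95 mm right of the shaker's centre.
- plate: Loose aluminium hold-down plate, 150 (x) x 226 (y) x 8 mm, about 0.45 kg, with four windows and a black bridge handle. Origin: centre of its underside, z up. Two holes 13.3 mm wide at y = +95 and -95 mm, each with a brass bush 23 mm across and 10 mm high on top; it binds if tilted over about 4 degrees on the dowels. Starts seated under the bolt, its axes along the shaker's.
- plate_handle (a point): Centre of the handle's bar on the plate, 44 mm above the plate's underside. The bar runs along the plate's y, 96 mm long, 12 mm wide (x) and 12 mm high, with 30 mm of free height under it between its two posts (inner faces 72 mm apart). The plate balances about this point.
- bolt (a joint): How far the sprung bolt is out, m. 0: in, its 9 mm pin 11.5 mm over the plate's front edge; 0.018: out at its stop, clear of the plate. It pulls out level to the shaker's front (its -x) against about 6 N. Let go before 0.0135 it snaps back in; beyond, a spring catch takes it to the stop and holds it. Pushed in with about 3 N over the first 4.5 mm it snaps home by itself.
- bolt_knob (a point): Centre of the black pull knob, 32 mm across and 18 mm long, on a level shank along the shaker's x, 108 mm above the bench; moves with the bolt. Behind it the shank is 12 mm thick for 11 mm (29 mm when out), then comes the bracket's collar, 22 mm across. It is free in front, above, below and on both sides.
- pocket_1 (a point): Centre of the floor of the front left pocket of the shaker's nest, 78 mm above the bench: a round recess 65 mm across and 5 mm deep (neighbours are 84 mm apart front to back, 94 mm left to right).
- pocket_2 (a point): Centre of the floor of the front right pocket of the shaker's nest, 78 mm above the bench: a round recess 65 mm across and 5 mm deep (neighbours are 84 mm apart front to back, 94 mm left to right).
- pocket_3 (a point): Centre of the floor of the back left pocket of the shaker's nest, 78 mm above the bench: a round recess 65 mm across and 5 mm deep (neighbours are 84 mm apart front to back, 94 mm left to right).
- pocket_4 (a point): Centre of the floor of the back right pocket of the shaker's nest, 78 mm above the bench: a round recess 65 mm across and 5 mm deep (neighbours are 84 mm apart front to back, 94 mm left to right).
- dish_1: Covered clear plastic petri dish, 60 mm across, 14 mm high, 60 g, loose on the bench right of the shaker; origin: centre of its underside, z up. Two to four such dishes are there; those absent read None from the start.
- dish_2: Covered clear plastic petri dish, 60 mm across, 14 mm high, 60 g, loose on the bench right of the shaker; origin: centre of its underside, z up. Two to four such dishes are there; those absent read None from the start.
- dish_3: Covered clear plastic petri dish, 60 mm across, 14 mm high, 60 g, loose on the bench right of the shaker; origin: centre of its underside, z up. Two to four such dishes are there; those absent read None from the start.
- dish_4: Covered clear plastic petri dish, 60 mm across, 14 mm high, 60 g, loose on the bench right of the shaker; origin: centre of its underside, z up. Two to four such dishes are there; those absent read None from the start.
- tape_roll: Roll of label tape lying flat among the dishes, 62 mm across, 18 mm high, with a hole; not part of the job. Origin: centre of its underside.
- beaker: Small glass beaker standing behind, 74 mm across, 87 mm high; not part of the job. Origin: centre of its underside.
- vial_1: Glass vial with a black cap, 27 mm across, 66 mm high, standing; not part of the job. Origin: centre of its underside.
- vial_2: Brown glass vial with a cap, 27 mm across, 66 mm high, standing; not part of the job. Origin: centre of its underside.
Things that resemble listed ones, but are neither listed nor needed, are in the scene too. Leave any brown look-alike of the dish_2 alone.

How it is judged (in metres and radians):
On the way, in this order (a step that is already met when the one before it is completed fails the run):
1. the bolt's knob is pulled out to its stop and stays there by itself (over 16 mm out, nothing touching it) (value of joint bolt above 0.016 m and contact force between the fingers and bolt below 0.05 N and z of plate in the frame of plate_rest below 0.003 m and horizontal distance between plate and plate_rest below 0.004 m and angle between plate's own z axis and vertical below 0.025 rad), for 0.3 s.
2. the plate is lifted straight up clear of both dowels and level (underside above the dowel tips, still over the shaker within 20 mm, tilted under 4 degrees) (z of plate in the frame of plate_rest above 0.036 m and horizontal distance between plate and plate_rest below 0.02 m and angle between plate's own z axis and vertical below 0.07 rad), for 0.1 s.
3. the plate is laid flat on the bench beside the shaker and let go (horizontal distance between plate and plate_rest above 0.15 m and height (world z) of plate below 0.05 m and angle between plate's own z axis and vertical below 0.25 rad and contact force between the fingers and plate below 0.05 N and linear speed of plate below 0.02 m/s), for 0.3 s.
4. every dish lies in a pocket of the shaker, right way up ((distance between dish_1 and pocket_1 below 0.006 m or distance between dish_1 and pocket_2 below 0.006 m or distance between dish_1 and pocket_3 below 0.006 m or distance between dish_1 and pocket_4 below 0.006 m) and angle between each of dish_1, dish_2, dish_3, dish_4's own z axis and vertical below 0.06 rad and (distance between dish_2 and pocket_1 below 0.006 m or distance between dish_2 and pocket_2 below 0.006 m or distance between dish_2 and pocket_3 below 0.006 m or distance between dish_2 and pocket_4 below 0.006 m) and (distance between dish_3 and pocket_1 below 0.006 m or distance between dish_3 and pocket_2 below 0.006 m or distance between dish_3 and pocket_3 below 0.006 m or distance between dish_3 and pocket_4 below 0.006 m) and (distance between dish_4 and pocket_1 below 0.006 m or distance between dish_4 and pocket_2 below 0.006 m or distance between dish_4 and pocket_3 below 0.006 m or distance between dish_4 and pocket_4 below 0.006 m)), for 0.2 s.
At the end, for the whole second after the job is handed in: Every dish present lies in a pocket (within 6 mm of the centre of its floor, tilted under 0.06 rad); the plate is fully down on its dowels (underside within 3 mm of its rest, within 4 mm sideways, tilted under 0.025 rad) and still; the bolt is in (under 3 mm out) (all of step 4 and z of plate in the frame of plate_rest below 0.003 m and horizontal distance between plate and plate_rest below 0.004 m and angle between plate's own z axis and vertical below 0.025 rad and value of joint bolt below 0.003 m and linear speed of plate below 0.02 m/s); the robot touches nothing.
It fails at once if the roll of tape is shoved more than 3 cm from its place or knocked over (distance of tape_roll from where it was at the start of the episode above 0.03 m or angle between tape_roll's own z axis and vertical above 0.6 rad).
It fails at once if the beaker is shoved more than 3 cm from its place or knocked over (distance of beaker from where it was at the start of the episode above 0.03 m or angle between beaker's own z axis and vertical above 0.6 rad).
It fails at once if the first vial is shoved more than 3 cm from its place or knocked over (distance of vial_1 from where it was at the start of the episode above 0.03 m or angle between vial_1's own z axis and vertical above 0.6 rad).
It fails at once if the second vial is shoved more than 3 cm from its place or knocked over (distance of vial_2 from where it was at the start of the episode above 0.03 m or angle between vial_2's own z axis and vertical above 0.6 rad).
Of dish_1, dish_2, dish_3, dish_4 only 2 to 4 are there at a start; the rules pass over those that are not, and their reading is None.
At some moment in a run one of dish_1, dish_2, dish_3, dish_4 may be knocked a few centimetres aside while the robot is not near it.
Once in a run the grip may slacken for a moment while it holds something.
It also fails if it takes over 210 s, if anything falls off the work surface, if the arm or the gripper's body presses on something with over 40 N, if the wrist force passes 120 N, or if a joint passes its speed limit or range.

## Robot

A 6-joint arm with a two-finger parallel gripper is mounted at the origin on a cart in front of the work surface, level with it; the furniture and walls round the work are solid. World frame = base frame: x ahead of the robot, y to its left, z up, the work surface at z = 0. Lengths are in mm, angles in rad, forces in N, time in s.
With the tool pointing down it reaches from about 325 to 900 mm from the base axis. Payload 6.1 kg.
Tool frame: the origin (TCP) lies between the finger pads; the fingertips stand 14 mm ahead of it and the grasp point (between the pads) lies 5 mm behind it; z points along the fingers, y is the line along which they close (so a half turn about z gives the same grasp; the last joint's range is limited). The gripper opens to 85 mm and grips with 20 to 120 N. Pads are 22 mm wide; open, the fingers measure 114 mm over their backs; the gripper's body (76 mm by 85 mm) begins 54 mm behind the grasp point. The pads swing forward as they close: fully open they stand 13 mm farther back than shut.
Start: joints at [1.144, 0.22, 1.526, -0, 1.395, -0.126], TCP at [185.176, 596.93, 213.4] pointing down, gripper open.
Joint ranges: [-2.98, 2.98], [-0.91, 2.08], [0.09, 2.57], [-1.24, 4.39], [0.2, 2.65], [-2.68, 2.68]. Speed limits (rad/s): [2.57, 2.57, 3.01, 3.14, 3.14, 3.14].

## Interface

Orientations are given as a unit quaternion [w, x, y, z].
In Python, from rig import sense, get_image, get_calibration, finish_job gives the robot as it stands. The module is installed in compiled form; this text tells all that it offers.
- The arm moves only by the tool play_rows, never from a script. Its argument "motion" is a list of rows, each an object of numbers: "grip": the opening, from 0 (shut) to 1 (fully open); "dx", "dy", "dz": the shift along the tool's x, y, z in mm; "ax", "ay", "az": the turn, a rotation vector about the tool's x, y, z in rad. A call has 1 to 20 rows; each row shifts and turns the commanded pose from where the row before left it, along the tool's axes as they then stand; what a row does not reach is not made up. A row lasts 1/12 s, in which the tool goes at most 41.7 mm and 7.16 degrees, less where a joint would pass 70% of its speed; a pose out of reach is approached as far as the arm can. A call with a gripper value outside its range is refused whole. The fingers move at their own pace and stop on an object; "squeeze" is the grip in N (left out, the last holds). Time passes only in rows, so rows that do not move let the fingers close. It gives the time, the measured TCP pose, the force, the opening and the grip force at its end, in the units of the state.
- sense(): the state, without advancing time (a new reading comes with each control period).
- get_image(name): name is "scene" or "top"; returns (picture, depth): 400x640x3 uint8, red, green, blue; 400x640 float32, mm along the optical axis (not along the pixel's ray), 0 where there is no reading.
- get_calibration(name): a dict with "intrinsics" (3x3 intrinsics, pixels), "k1" (the pictures are not rectified: a ray, as slopes to the right and down, at radius r is drawn at 1 + k1 r^2 times it, then the intrinsics apply), "extrinsics" (4x4, takes a point from camera to world coordinates). Camera axes: x right, y up, looking along -z (the intrinsics and any distortion apply to the point x, -y, -z); pixel columns grow to the right and rows downward; lengths in mm; the calibration is good to about 2 mm. A picture is of the moment at which its call begins. get_calibration takes no time and is no camera call.
- finish_job(): hands the job in; it is judged then, once.
The state is a dict: "time": time; "joint_pos": joint angles; "dq": joint speeds; "joint_efforts": joint torques, N m; "eef_pos": TCP position; "tool_rot": TCP orientation; "ft_force": force on the tool from outside, world axes, zero at the start; "torque": the same for the moment, N m; "gripper_width": finger opening in mm; "finger_force": force on a finger pad.
Only numpy, scipy, OpenCV 4.12 (cv2) and the standard library are available. Lean on these libraries where they do the work, as an engineer would, in place of code of your own. Each camera call takes 0.05 s, during which the arm holds its last target. There are 200 camera calls.

## Working session

There is one attempt and no reset: what is moved stays moved. The work goes in short steps, Python scripts to look and compute and a tool call to move; the robot and the scene stay as the last step left them, time stands still between calls to the robot, and variables do not carry over. Pictures are saved under pics/ and viewed, at most 14 in all, crops included, and the job is handed in when it is done.

Besides the shell and the picture viewer there is one more tool, called after ">>>" as name(argument=value, ...), one argument or row to a line, values as JSON. play_rows: Moves the arm, as the interface text tells. Its arguments: {"type":"object","properties":{"motion":{"type":"array","items":{"type":"object","properties":{"grip":{"type":"number"},"dx":{"type":"number"},"dy":{"type":"number"},"dz":{"type":"number"},"ax":{"type":"number"},"ay":{"type":"number"},"az":{"type":"number"}}}},"squeeze":{"type":"number"}},"required":["motion"]}

```bash
mkdir -p pics
cat > h.py <<'E'
import numpy as np, cv2
from rig import sense,get_image,get_calibration
def px2w(name,u,v,z=None,depth=None):
    c=get_calibration(name);K=np.array(c["intrinsics"]);E=np.array(c["extrinsics"]);k=c["k1"]
    x=(u-K[0,2])/K[0,0];y=(v-K[1,2])/K[1,1]
    a,b=x,y
    for _ in range(10):
        f=1+k*(a*a+b*b);a,b=x/f,y/f
    d=np.array([a,-b,-1.]);R=E[:3,:3];t=E[:3,3]
    if z is None: return R@(d*depth)+t
    w=R@d; return t+w*(z-t[2])/w[2]
def w2px(name,p):
    c=get_calibration(name);K=np.array(c["intrinsics"]);E=np.array(c["extrinsics"]);k=c["k1"]
    q=E[:3,:3].T@(np.array(p)-E[:3,3]);a,b=q[0]/-q[2],-q[1]/-q[2];f=1+k*(a*a+b*b)
    return K[0,0]*a*f+K[0,2],K[1,1]*b*f+K[1,2]
def cloud(name,D):
    v,u=np.mgrid[0:400,0:640]
    c=get_calibration(name);K=np.array(c["intrinsics"]);E=np.array(c["extrinsics"]);k=c["k1"]
    x=(u-K[0,2])/K[0,0];y=(v-K[1,2])/K[1,1];a,b=x,y
    for _ in range(10):
        f=1+k*(a*a+b*b);a,b=x/f,y/f
    P=np.stack([a*D,-b*D,-D],-1)@E[:3,:3].T+E[:3,3]; P[D==0]=np.nan
    return P
def save(im,n,box=None,s=1):
    if box: im=im[box[1]:box[3],box[0]:box[2]]
    im=cv2.resize(im,None,fx=s,fy=s,interpolation=cv2.INTER_CUBIC)
    cv2.imwrite("pics/"+n,im[...,::-1])
E
python3 - <<'E'
from h import *
for n in("scene","top"):
    im,D=get_image(n);save(im,n+"0.png");np.savez(""+n+"0",im=im,D=D)
    c=get_calibration(n);print(n,np.round(c["extrinsics"],3).tolist(),np.array(c["intrinsics"]).tolist(),c["k1"])
s=sense();print(s)
E
```

```text
scene [[0.709, 0.383, -0.592, -217.363], [-0.705, 0.411, -0.578, -789.429], [0.022, 0.827, 0.561, 862.858], [0.0, 0.0, 0.0, 1.0]] [[452.87428896073453, 0.0, 316.9588657030721], [0.0, 452.87428896073453, 200.55404922558117], [0.0, 0.0, 1.0]] -0.0302794670439806
top [[-0.005, 0.991, -0.133, 404.795], [-1.0, -0.008, -0.023, -56.844], [-0.024, 0.133, 0.991, 1243.617], [0.0, 0.0, 0.0, 1.0]] [[377.5463370822803, 0.0, 311.4472748958716], [0.0, 377.5463370822803, 206.55563342860682], [0.0, 0.0, 1.0]] -0.07925066710728919
{'time': 0.1, 'joint_pos': array([ 1.14389454e+00,  2.21179968e-01,  1.52751604e+00,  1.74669306e-05,
        1.39467533e+00, -1.26091706e-01]), 'dq': array([-0.00103518, -0.00266382, -0.00262079, -0.00126009, -0.00201338,
       -0.00027709]), 'joint_efforts': array([ 9.10697709e-04, -4.98246968e+01, -3.90547371e+01, -2.40982718e-05,
        5.63997222e-03, -2.56009417e-05]), 'eef_pos': array([184.93541303, 596.40738898, 212.37815725]), 'tool_rot': array([-2.51049888e-04,  1.49840075e-01,  9.88709847e-01, -8.53217593e-04]), 'ft_force': array([0.59266526, 1.09657233, 0.05806876]), 'torque': array([ 0.01409479,  0.01033931, -0.04319457]), 'finger_force': 0.0, 'gripper_width': 85.61116134722346}
```

View pics/scene0.png

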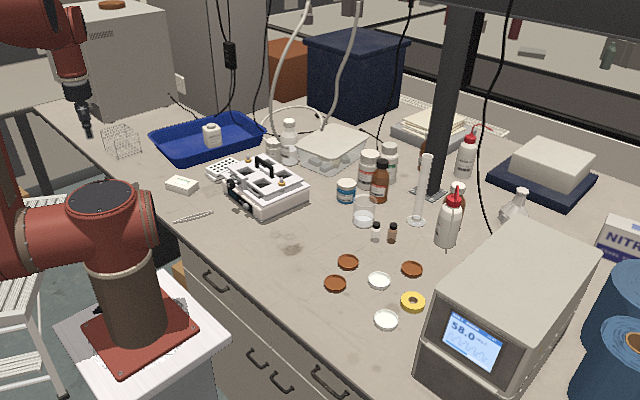

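View pics/top0.png

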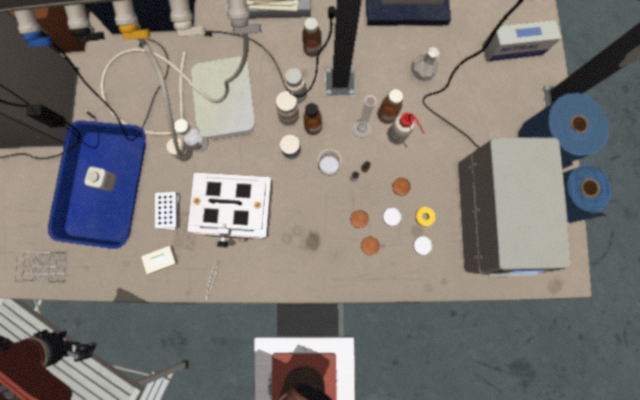

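Scene: the shaker is at (265,185), with its knob toward the robot. The clear dishes are at (378,280) and (386,320), the tape at (412,302), and the brown look-alikes at (348,262), (335,284) and (411,269). Top view: clear dishes at (392,216) and (423,245), tape at (426,216), brown ones at (360,219), (370,245) and (401,186), shaker at (230,205), knob at about (224,240). The bench at about (312,225) is free for the plate.

Run:
```python
from h import *
d=np.load("top0.npz");im,D=d["im"],d["D"];P=cloud("top",D)
a=cv2.resize(im[160:270,175:285],None,fx=5,fy=5,interpolation=cv2.INTER_CUBIC)
b=cv2.resize(im[170:270,340:440],None,fx=2.4,fy=5.5,interpolation=cv2.INTER_CUBIC) if 0 else cv2.resize(im[170:270,340:440],(240,240),interpolation=cv2.INTER_CUBIC)
c=np.zeros((550,800,3),np.uint8);c[:,:550]=a;c[:240,555:795]=b;save(c,"crop.png")
g=cv2.cvtColor(im,cv2.COLOR_RGB2HSV)
for n,u,v,z in[("dish",392,216,14),("dish",423,245,14),("tape",426,216,18),("br",360,219,14),("br",370,245,14),("br",401,186,14),("beaker",329,163,60)]:
    print(n,np.round(px2w("top",u,v,z)),np.round(P[v,u]))
# platform / plate heights
for lo,hi in[(70,80),(80,90),(98,106),(106,114),(114,150)]:
    m=(P[...,2]>lo)&(P[...,2]<hi);m[:, :180]=0;m[:,285:]=0;m[:165]=0;m[255:]=0
    Q=P[m];
    if len(Q):
        r=cv2.minAreaRect(Q[:,:2].astype(np.float32));print(lo,len(Q),np.round(np.median(Q,0),1),[np.round(x,1) for x in r])
s=np.load("scene0.npz");S=cloud("scene",s["D"])
m=(np.abs(S[...,0]-500)<160)&(np.abs(S[...,1]-220)<180)
for lo,hi in[(70,84),(98,105),(105,120),(120,150)]:
    q=m&(S[...,2]>lo)&(S[...,2]<hi);Q=S[q]
    if len(Q):
        r=cv2.minAreaRect(Q[:,:2].astype(np.float32));print(lo,len(Q),np.round(np.median(Q,0),1),[np.round(x,1) for x in r])
save(s["im"],"scrop.png",(200,130,330,230),6)
```

```text
dish [ 537. -291.   14.] [ 537. -290.   19.]
dish [ 442. -389.   14.] [ 442. -389.   14.]
tape [ 536. -402.   18.] [ 538. -407.    1.]
br [ 528. -186.   14.] [ 529. -187.   10.]
br [ 443. -217.   14.] [ 443. -217.   13.]
br [ 637. -325.   14.] [ 636. -323.   19.]
beaker [705. -86.  60.] [712. -87.  32.]
70 1335 [559.6 200.9  77.5] [array([573.3, 231.2]), array([250.2, 191.7]), np.float64(85.9)]
80 547 [542.9 211.3  81.4] [array([571.7, 230.4]), array([247.1, 188.5]), np.float64(85.6)]
98 2223 [569.  229.7 102.3] [array([561. , 232.9]), array([228.1, 175.2]), np.float64(85.3)]
106 238 [560.4 236.6 107.6] [array([541.2, 232.4]), array([224.4, 210.5]), np.float64(86.1)]
114 324 [565.3 235.6 125. ] [array([508.6, 234.3]), array([199.5, 145. ]), np.float64(86.7)]
70 890 [535.2 152.5  78.7] [array([572.6, 229.5]), array([256.4, 191. ]), np.float64(85.4)]
98 1049 [561.8 213.4 102.5] [array([544.4, 232.3]), array([233.6, 212.3]), np.float64(84.6)]
105 316 [554.2 227.8 109.4] [array([542.5, 228.6]), array([221.1, 208.9]), np.float64(84.4)]
120 193 [567.1 229.  131. ] [array([509.8, 230.4]), array([194.6, 139.9]), np.float64(85.8)]
```

View pics/crop.png

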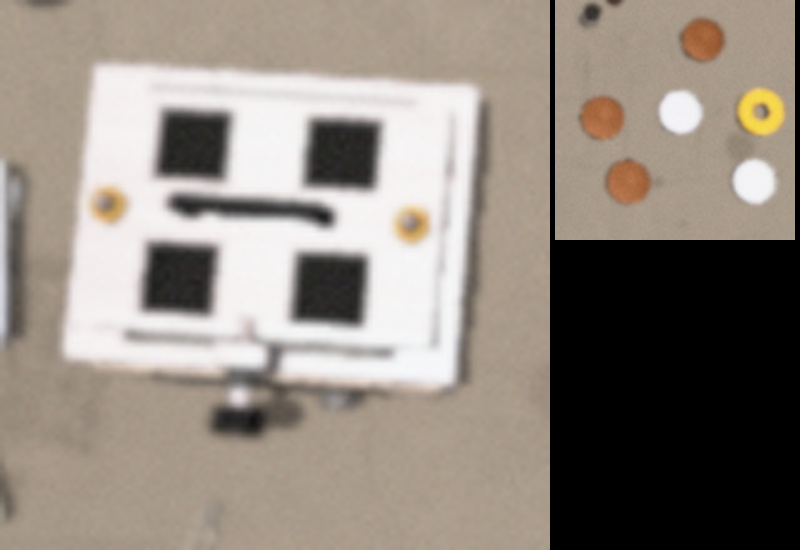

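View pics/scrop.png

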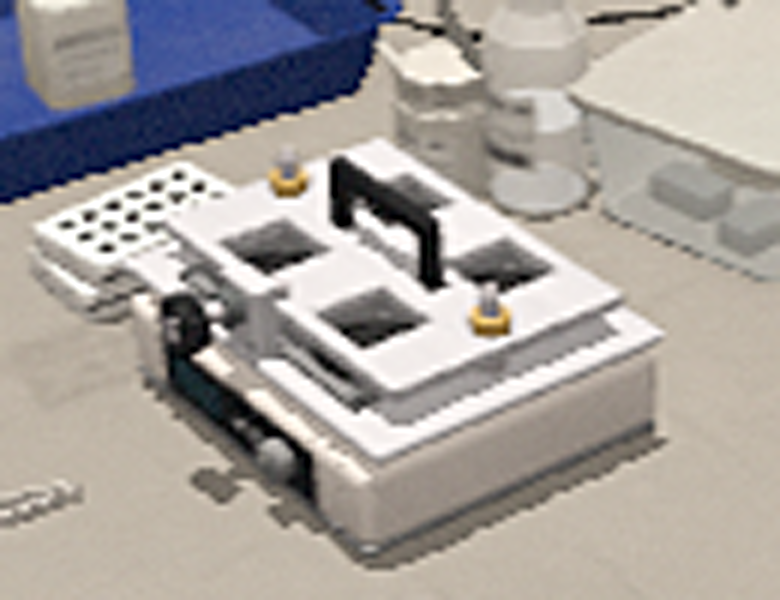

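Run:
```python
from h import *
d=np.load("top0.npz");im,D=d["im"],d["D"]
s=np.load("scene0.npz")["im"]
# bushes by colour
for n,I in(("top",im),("scene",s)):
    h=cv2.cvtColor(I,cv2.COLOR_RGB2HSV)
    m=((h[...,0]>12)&(h[...,0]<28)&(h[...,1]>130)&(h[...,2]>110)).astype(np.uint8)
    k,l,st,ce=cv2.connectedComponentsWithStats(m)
    for i in range(1,k):
        if st[i,4]>=5: print(n,ce[i].round(1),st[i],px2w(n,*ce[i],110).round(1))
P=np.array([573.,230.7]);y=np.deg2rad(-4.6)
R=np.array([[np.cos(y),-np.sin(y)],[np.sin(y),np.cos(y)]])
for n,tips in(("top",[(196.6,200.8),(257.2,205)]),("scene",[(248,156.7),(281.5,180)])):
    for t in tips: print(n,"tip",px2w(n,*t,124).round(1))
print("exp tips",P+R@[0,95],P+R@[0,-95])
print("knob",px2w("top",222.6,244,108),px2w("scene",200+185/6,130+322/6,108))
# handle centroid
# bright dishes
g=im.min(-1);m=(g>215).astype(np.uint8);m[:,:375]=0;m[200:260,440:]=0;m[:205]=0;m[260:]=0
k,l,st,ce=cv2.connectedComponentsWithStats(m)
for i in range(1,k):
    if st[i,4]>50: print("dish",ce[i],st[i],px2w("top",*ce[i],14).round(1))
```

```text
top [133.1  32.1] [119  24  31  15 320] [1162.6  575.   110. ]
top [425.  216.1] [416 207  19  19 253] [ 525.5 -373.1  110. ]
scene [104.8   3.1] [101   1   9   5  16] [1334.5 3202.9  110. ]
scene [116.4   2.3] [110   1  13   4  27] [1419.4 3173.1  110. ]
scene [247.8 160.8] [246 159   5   4  12] [575.3 315.5 110. ]
scene [379.3 173. ] [378 171   4   5   6] [840.1 -39.7 110. ]
scene [384.8 176.8] [383 176   4   2   5] [834.2 -67.  110. ]
scene [281.4 183.9] [279 182   6   4  16] [561.5 127.3 110. ]
scene [352.9 263.6] [349 261   9   7  22] [ 446.7 -270.9  110. ]
scene [344.7 265. ] [342 263   6   5  15] [ 428.2 -260.4  110. ]
scene [414.5 266. ] [413 265   3   4   6] [ 550.5 -381.7  110. ]
scene [408.6 271. ] [406 268   6   7  14] [ 525.2 -382.3  110. ]
scene [417.2 269.8] [414 268   7   4  10] [ 543.9 -394.3  110. ]
scene [415.6 273.6] [413 273   7   3  10] [ 529.9 -399.4  110. ]
scene [336. 286.] [329 281  13   9  39] [ 360.2 -295.   110. ]
scene [326.8 285.2] [326 284   2   4   5] [ 346.6 -278.4  110. ]
scene [409.6 292.2] [405 292  10   2  12] [ 468.1 -425.9  110. ]
scene [419.2 294.9] [416 293   8   6   9] [ 477.3 -446.2  110. ]
scene [411.4 308.7] [401 302  24  11  98] [ 429.7 -458.3  110. ]
top tip [576.1 319.1 124. ]
top tip [561.7 132.8 124. ]
scene tip [578.1 316.8 124. ]
scene tip [562.1 127.2 124. ]
exp tips [580.61889781 325.39399345] [565.38110219 136.00600655]
knob [445.52678842 239.57278032 108.        ] [448.84599711 237.9860437  108.        ]
dish [391.76036866 216.19354839] [384 208  17  17 217] [ 536.5 -290.6   14. ]
dish [422.56888889 245.02222222] [415 237  16  17 225] [ 441.5 -388.    14. ]
```

Run:
```python
from h import *
for n in("top","scene"):
    d=np.load(n+"0.npz");im,D=d["im"],d["D"];P=cloud(n,D)
    m=(P[...,2]>128)&(np.abs(P[...,0]-570)<40)&(np.abs(P[...,1]-230)<75)
    Q=P[m];print(n,"handle",len(Q),Q.mean(0).round(1),Q.min(0).round(1),Q.max(0).round(1))
    r=cv2.minAreaRect(Q[:,:2].astype(np.float32));print(r)
    m=((np.abs(P[...,2]-102.5)<4))&(np.abs(P[...,0]-570)<130)&(np.abs(P[...,1]-230)<150)
    Q=P[m];r=np.deg2rad(-4.6);c,s=np.cos(r),np.sin(r)
    L=(Q[:,:2]-[573,230.5])@np.array([[c,-s],[s,c]])
    k=np.abs(L[:,0])<60
    print("plate y ext",np.percentile(L[k,1],[0.3,1,99,99.7]).round(1)); k=(np.abs(L[:,1])<105)&(np.abs(L[:,1])>20);print("x ext",np.percentile(L[k,0],[0.3,1,99,99.7]).round(1))
    g=cv2.cvtColor(im,cv2.COLOR_RGB2GRAY)
    if n=="top":
        m=((g<90)).astype(np.uint8);m[:170]=0;m[250:]=0;m[:,:190]=0;m[:,275:]=0
        k,l,st,ce=cv2.connectedComponentsWithStats(m)
        for i in range(1,k):
            if st[i,4]>20: print(ce[i].round(1),st[i],px2w(n,*ce[i],101 if st[i,4]>120 else 137).round(1))
```

```text
top handle 136 [572.1 228.8 143.2] [563.5 184.  128.9] [581.9 275.7 148.3]
((572.7409057617188, 230.1936798095703), (92.06116485595703, 12.331657409667969), 85.51334381103516)
plate y ext [-111.9 -111.   112.4  113.9]
x ext [-75.3 -74.6  74.2  74.9]
[213.2 188.5] [207 183  13  12 146] [617.9 275.7 101. ]
[243.1 190.5] [237 185  13  12 150] [610.6 181.4 101. ]
[224.9 201.3] [210 200  31   5  71] [571.8 228.1 137. ]
[210.2 215.3] [204 209  14  13 156] [534.1 282.3 101. ]
[240.5 217.2] [234 211  14  13 161] [527.5 187.9 101. ]
[224.6 243.4] [218 241  16   6  69] [446.3 226.  137. ]
scene handle 105 [570.4 223.  140.9] [561.5 180.6 128. ] [581.3 272.9 149.4]
((572.111083984375, 226.83230590820312), (92.01823425292969, 14.908617973327637), 85.61083984375)
plate y ext [-115.5 -114.2  109.5  113. ]
x ext [-75.8 -74.3  74.6  75.8]
```

```bash
cat >> h.py <<'E'
def plan(x,y,z,head=None):
    """target TCP (mm), heading of tool y in deg; prints turn then shifts in tool axes after the turn"""
    from scipy.spatial.transform import Rotation as Ro
    s=sense();q=s["tool_rot"];R=Ro.from_quat([q[1],q[2],q[3],q[0]])
    h=np.arctan2(*R.as_matrix()[1::-1,1])
    if head is None: T=R
    else:
        a=np.deg2rad(head);c,sn=np.cos(a),np.sin(a)
        T=Ro.from_matrix(np.array([[-sn,c,0],[c,sn,0],[0,0,-1.]]))
    rv=(R.inv()*T).as_rotvec()
    d=T.inv().apply(np.array([x,y,z])-s["eef_pos"])
    print("t%.1f pos"%s["time"],s["eef_pos"].round(1),"head %.1f"%np.degrees(h),"turn",rv.round(3),"d",d.round(1),"rows",round(np.linalg.norm(d)/41.7,1),"F",s["ft_force"].round(1),"w %.1f"%s["gripper_width"])
E
python3 - <<'E'
from h import *
plan(446,239,190,85.6)
d=np.load("scene0.npz");P=cloud("scene",d["D"]);g=d["im"].max(-1)
m=(P[...,2]>92)&(P[...,2]<128)&(np.abs(P[...,0]-440)<40)&(np.abs(P[...,1]-238)<40)
Q=P[m];G=g[m]
for p,c in zip(Q,G): print(p.round(0).astype(int),c,end="; ")
E
```

```text
t0.1 pos [184.9 596.4 212.4] head 72.8 turn [-0.002 -0.    -0.224] d [-287.7 -336.3   22.4] rows 10.6 F [0.6 1.1 0.1] w 85.6
[478 233 122] 190; [455 249 121] 177; [456 245 123] 161; [472 242 117] 128; [472 236 120] 133; [475 234 120] 124; [479 234 118] 117; [445 246 123] 80; [449 245 122] 54; [448 239 125] 49; [450 237 125] 49; [454 236 124] 92; [455 233 124] 113; [469 243 114] 44; [469 237 117] 85; [467 229 121] 128; [472 231 119] 130; [475 229 118] 123; [478 229 117] 129; [478 218 122] 152; [442 247 120] 19; [440 238 125] 19; [444 239 123] 37; [447 238 122] 46; [448 234 123] 41; [450 231 124] 40; [449 225 127] 127; [455 228 123] 182; [466 239 113] 211; [470 239 112] 187; [467 230 117] 77; [473 233 113] 114; [475 230 114] 104; [476 226 115] 104; [478 224 116] 125; [480 221 116] 140; [442 248 116] 4; [441 240 120] 23; [441 235 122] 55; [442 231 124] 67; [446 231 122] 48; [450 231 121] 27; [453 231 119] 38; [455 229 119] 223; [463 234 114] 255; [464 231 114] 244; [469 232 112] 136; [468 226 115] 87; [470 223 116] 85; [477 228 110] 90; [479 225 111] 125; [477 218 115] 146; [445 258 107
[... 674 characters left out ...]
 116] 27; [445 220 117] 28; [451 224 112] 9; [458 228 108] 240; [470 236  99] 80; [468 228 103] 40; [474 230 100] 100; [441 248 102] 89; [439 240 106] 137; [438 232 111] 112; [440 230 110] 16; [442 228 111] 30; [443 223 112] 36; [446 223 111] 32; [450 223 110] 19; [453 222 108] 150; [479 222  97] 143; [442 245  99] 116; [438 233 106] 118; [439 229 108] 31; [439 224 110] 37; [443 223 109] 31; [445 222 109] 16; [451 225 105] 0; [452 220 106] 97; [439 240  99] 31; [441 238  99] 48; [440 231 103] 25; [440 225 105] 25; [445 227 103] 30; [445 222 105] 13; [451 225 101] 56; [454 225  99] 160; [440 238  96] 24; [440 232  98] 25; [439 224 103] 13; [443 224 101] 0; [445 222 101] 124; [443 231  94] 23;
```

>>> play_rows(
  motion=[
    {"az": -0.112, "grip": 1},
    {"az": -0.112},
    {"dx": -24, "dy": -28.1, "dz": 1.9},
    {"dx": -24, "dy": -28.1, "dz": 1.9},
    {"dx": -24, "dy": -28.1, "dz": 1.9},
    {"dx": -24, "dy": -28.1, "dz": 1.9},
    {"dx": -24, "dy": -28.1, "dz": 1.9},
    {"dx": -24, "dy": -28.1, "dz": 1.9},
    {"dx": -24, "dy": -28.1, "dz": 1.9},
    {"dx": -24, "dy": -28.1, "dz": 1.9},
    {"dx": -24, "dy": -28.1, "dz": 1.9},
    {"dx": -24, "dy": -28.1, "dz": 1.9},
    {"dx": -24, "dy": -28.1, "dz": 1.9},
    {"dx": -24, "dy": -28.1, "dz": 1.9},
    {},
    {},
  ],
)

```text
schema error: expected keys grip, dx, dy, dz, ax, ay, az
```

```bash
python3 -c "
from h import *
plan(447,238,103,85.6)"
```

```text
t0.1 pos [184.9 596.4 212.4] head 72.8 turn [-0.002 -0.    -0.224] d [-288.8 -337.2  109.4] rows 11.0 F [0.6 1.1 0.1] w 85.6
```

>>> play_rows(
  motion=[
    {"grip": 1, "dx": 0, "dy": 0, "dz": 0, "ax": 0, "ay": 0, "az": -0.112},
    {"grip": 1, "dx": 0, "dy": 0, "dz": 0, "ax": 0, "ay": 0, "az": -0.112},
    {"grip": 1, "dx": -24, "dy": -28.1, "dz": 1.9, "ax": 0, "ay": 0, "az": 0},
    {"grip": 1, "dx": -24, "dy": -28.1, "dz": 1.9, "ax": 0, "ay": 0, "az": 0},
    {"grip": 1, "dx": -24, "dy": -28.1, "dz": 1.9, "ax": 0, "ay": 0, "az": 0},
    {"grip": 1, "dx": -24, "dy": -28.1, "dz": 1.9, "ax": 0, "ay": 0, "az": 0},
    {"grip": 1, "dx": -24, "dy": -28.1, "dz": 1.9, "ax": 0, "ay": 0, "az": 0},
    {"grip": 1, "dx": -24, "dy": -28.1, "dz": 1.9, "ax": 0, "ay": 0, "az": 0},
    {"grip": 1, "dx": -24, "dy": -28.1, "dz": 1.9, "ax": 0, "ay": 0, "az": 0},
    {"grip": 1, "dx": -24, "dy": -28.1, "dz": 1.9, "ax": 0, "ay": 0, "az": 0},
    {"grip": 1, "dx": -24, "dy": -28.1, "dz": 1.9, "ax": 0, "ay": 0, "az": 0},
    {"grip": 1, "dx": -24, "dy": -28.1, "dz": 1.9, "ax": 0, "ay": 0, "az": 0},
    {"grip": 1, "dx": -24, "dy": -28.1, "dz": 1.9, "ax": 0, "ay": 0, "az": 0},
    {"grip": 1, "dx": -24, "dy": -28.1, "dz": 1.9, "ax": 0, "ay": 0, "az": 0},
    {"grip": 1, "dx": 0, "dy": 0, "dz": 0, "ax": 0, "ay": 0, "az": 0},
    {"grip": 1, "dx": 0, "dy": 0, "dz": 0, "ax": 0, "ay": 0, "az": 0},
  ],
)

```text
time: 1.43
eef_pos: [447.0, 236.9, 190.0]
tool_rot: [-0.001, 0.04, 0.999, -0.0]
ft_force: [-0.1, 1.2, 0.2]
gripper_width: 85.5
finger_force: 0.0
```

Run:
```python
from h import *
plan(447,238,103,85.6)
im,D=get_image("scene");a=cv2.resize(im[90:240,180:330],(600,600),interpolation=cv2.INTER_CUBIC);save(a,"pre.png")
```

```text
t1.4 pos [447.  236.9 190. ] head 85.4 turn [-0.    -0.001 -0.004] d [ 0.1  1.  87. ] rows 2.1 F [-0.1  1.2  0.2] w 85.5
```

View pics/pre.png

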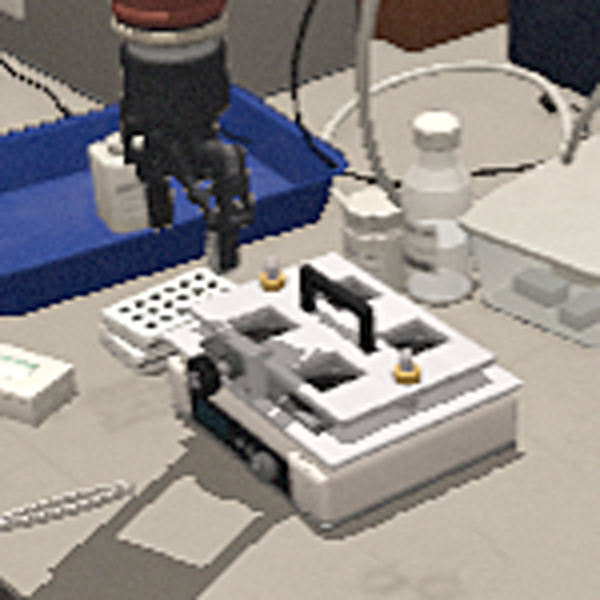

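The open gripper is centred over the knob, which is at crop (205,372), so I'm descending, gripping and pulling.

>>> play_rows(
  motion=[
    {"grip": 1, "dx": 0, "dy": 1, "dz": 25, "ax": 0, "ay": 0, "az": 0},
    {"grip": 1, "dx": 0, "dy": 0, "dz": 25, "ax": 0, "ay": 0, "az": 0},
    {"grip": 1, "dx": 0, "dy": 0, "dz": 22, "ax": 0, "ay": 0, "az": 0},
    {"grip": 0.9, "dx": 0, "dy": 0, "dz": 15, "ax": 0, "ay": 0, "az": 0},
    {"grip": 0, "dx": 0, "dy": 0, "dz": 0, "ax": 0, "ay": 0, "az": 0},
    {"grip": 0, "dx": 0, "dy": 0, "dz": 0, "ax": 0, "ay": 0, "az": 0},
    {"grip": 0, "dx": 0, "dy": 0, "dz": 0, "ax": 0, "ay": 0, "az": 0},
    {"grip": 0, "dx": 0, "dy": 0, "dz": 0, "ax": 0, "ay": 0, "az": 0},
    {"grip": 0, "dx": 0, "dy": 0, "dz": 0, "ax": 0, "ay": 0, "az": 0},
    {"grip": 0, "dx": 0, "dy": 0, "dz": 0, "ax": 0, "ay": 0, "az": 0},
    {"grip": 0, "dx": 0, "dy": 0, "dz": 0, "ax": 0, "ay": 0, "az": 0},
    {"grip": 0, "dx": 0, "dy": 0, "dz": 0, "ax": 0, "ay": 0, "az": 0},
    {"grip": 0, "dx": 0, "dy": 0, "dz": 0, "ax": 0, "ay": 0, "az": 0},
  ],
  squeeze=50,
)

```text
time: 2.57
eef_pos: [448.2, 240.5, 106.0]
tool_rot: [0.002, 0.039, 0.999, 0.001]
ft_force: [-0.8, 0.7, 6.9]
gripper_width: -0.0
finger_force: 3.4
```

Run:
```python
from h import *
plan(447,238,103,85.6)
im,D=get_image("scene");t,_=get_image("top");a=cv2.resize(im[110:220,190:290],(550,600),interpolation=cv2.INTER_CUBIC)
b=cv2.resize(t[205:265,200:225+22],(250,319),interpolation=cv2.INTER_CUBIC)
c=np.zeros((600,800,3),np.uint8);c[:,:550]=a;c[:319,550:]=b;save(c,"k1.png")
```

```text
t2.6 pos [448.2 240.5 106. ] head 85.6 turn [ 0.002  0.004 -0.   ] d [ 1.  -2.6  3. ] rows 0.1 F [-0.8  0.7  6.9] w -0.0
```

View pics/k1.png

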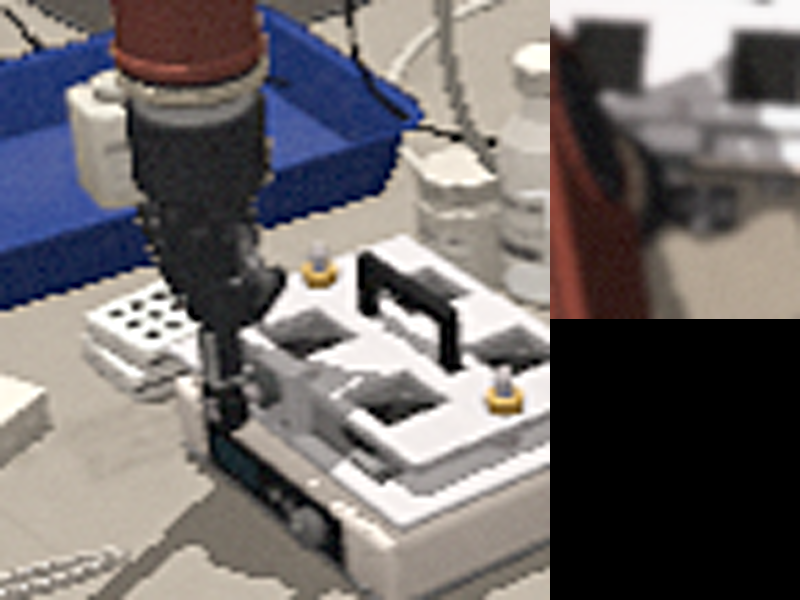

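The picture is ambiguous about where the fingertips sit relative to the knob at (230,405), so I'm checking with the depth data.

Run:
```python
from h import *
im,D=get_image("scene");P=cloud("scene",D)
d=np.load("scene0.npz");P0=cloud("scene",d["D"])
for p in[(448,240.5,92),(448,240.5,106),(448,240.5,124),(447,238,108),(439,239,108)]: print(p,np.round(w2px("scene",p),1))
for v in range(172,194,2):
    print(v,[ "%d,%d,%d"%tuple(P[v,u]) if P[v,u,0]==P[v,u,0] else "-" for u in range(222,244,3)])
# change map
df=np.abs(im.astype(int)-d["im"].astype(int)).sum(-1)
for v in range(172,196,2): print(v,df[v,222:246:2])
```

```text
(448, 240.5, 92) [230.6 187.8]
(448, 240.5, 106) [230.2 184. ]
(448, 240.5, 124) [229.7 179.1]
(447, 238, 108) [230.3 183.9]
(439, 239, 108) [228.  184.7]
172 ['529,411,42', '502,348,80', '441,235,154', '445,225,157', '453,221,155', '509,287,104', '537,311,82', '547,308,80']
174 ['491,352,75', '497,343,77', '438,231,150', '445,226,149', '456,227,144', '507,285,98', '493,249,119', '540,300,78']
176 ['529,413,25', '486,326,81', '436,231,143', '443,225,143', '452,222,141', '481,249,117', '484,236,121', '489,227,123']
178 ['528,413,17', '496,343,61', '438,234,134', '446,230,132', '455,227,130', '473,238,118', '479,229,119', '485,222,120']
180 ['486,348,55', '493,339,57', '439,237,125', '447,233,124', '458,232,119', '468,232,115', '477,228,113', '482,219,115']
182 ['488,351,45', '483,325,59', '443,245,113', '444,229,119', '452,224,118', '467,230,109', '471,221,112', '481,218,108']
184 ['517,401,2', '482,324,52', '439,239,110', '439,222,117', '448,220,114', '467,232,101', '481,236,93', '480,218,102']
186 ['508,387,4', '481,324,45', '441,243,99', '440,225,108', '450,223,105', '481,254,77', 
[... 313 characters left out ...]
286,40', '474,263,53', '479,253,55', '481,239,61', '487,231,62']
172 [  5  28 529 130 344 330 130   2  16  26  17   9]
174 [  7  24 369 411 609 203  31  30 248 260 111  37]
176 [ 14  24 232 401 103 391 238   2 164 248 253 251]
178 [  2  23 223 361 462 405 181 164 172 121 252 143]
180 [  3   3   6 236 221  58 228 247 122  75  21  28]
182 [  6   8   4  13  84  29 130  90   4   4  29   2]
184 [  3   2  12  24  20  15  11 271  41  16  34  16]
186 [  4   3   3  33  11  11   0 106  48   4  34   6]
188 [  5  10  18  41  15  19 276  37   6  15  12  12]
190 [  8   5   5  21  27  74 164 240  28   4  36 266]
192 [  2  19   9  16  22  12  22 163  16   7  18 155]
194 [ 3 24 11  6 10 12 15 29 17 12 34 38]
```

Run:
```python
from h import *
for p in[(447,190,189),(447,190,176),(447,285,189),(447,285,176)]: 
    a=np.array(w2px("scene",p)); print(p,a.round(1),"crop",((a-[180,90])*4).round())
```

```text
(447, 190, 189) [237.6 167. ] crop [231. 308.]
(447, 190, 176) [238.  170.8] crop [232. 323.]
(447, 285, 189) [219.1 155.7] crop [156. 263.]
(447, 285, 176) [219.5 159.4] crop [158. 277.]
```

Depth and contact agree: with the fingers shut, the real tips sit about 32 mm higher than the stated TCP offset implies. They closed just above the knob. I'll reopen, go lower and check with depth.

>>> play_rows(
  motion=[
    {"grip": 0, "dx": 0, "dy": 0, "dz": -20, "ax": 0, "ay": 0, "az": 0},
    {"grip": 1, "dx": 0, "dy": 0, "dz": -10, "ax": 0, "ay": 0, "az": 0},
    {"grip": 1, "dx": 0, "dy": 0, "dz": 0, "ax": 0, "ay": 0, "az": 0},
    {"grip": 1, "dx": 0, "dy": 0, "dz": 0, "ax": 0, "ay": 0, "az": 0},
    {"grip": 1, "dx": 0, "dy": 0, "dz": 0, "ax": 0, "ay": 0, "az": 0},
    {"grip": 1, "dx": 0, "dy": 0, "dz": 0, "ax": 0, "ay": 0, "az": 0},
    {"grip": 1, "dx": 0, "dy": 0, "dz": 0, "ax": 0, "ay": 0, "az": 0},
    {"grip": 1, "dx": 0, "dy": 0, "dz": 0, "ax": 0, "ay": 0, "az": 0},
    {"grip": 1, "dx": 0, "dy": 0, "dz": 20, "ax": 0, "ay": 0, "az": 0},
    {"grip": 1, "dx": 0, "dy": 0, "dz": 20, "ax": 0, "ay": 0, "az": 0},
    {"grip": 1, "dx": 0, "dy": 0, "dz": 10, "ax": 0, "ay": 0, "az": 0},
    {"grip": 1, "dx": 0, "dy": 0, "dz": 0, "ax": 0, "ay": 0, "az": 0},
  ],
)

```text
time: 3.72
eef_pos: [444.1, 238.8, 80.6]
tool_rot: [-0.003, 0.038, 0.999, -0.001]
ft_force: [-0.5, 0.1, 0.3]
gripper_width: 85.3
finger_force: 0.0
```

Run:
```python
from h import *
plan(447,238,71,85.6)
im,D=get_image("scene");a=cv2.resize(im[110:220,190:290],(550,600),interpolation=cv2.INTER_CUBIC);save(a,"k2.png")
P=cloud("scene",D)
for v in range(150,200,3):
    print(v,[ "%d,%d,%d"%tuple(P[v,u]) if P[v,u,0]==P[v,u,0] else "-" for u in range(212,252,4)])
```

```text
t3.7 pos [444.1 238.8  80.6] head 85.6 turn [-0.002 -0.005 -0.   ] d [-2.9 -0.5  9.6] rows 0.2 F [-0.5  0.1  0.3] w 85.3
150 ['589,561,50', '412,242,237', '412,220,246', '419,211,246', '425,199,249', '438,198,245', '453,199,239', '717,561,4', '733,556,1', '741,540,4']
153 ['589,563,36', '409,239,229', '411,221,235', '419,211,237', '427,203,237', '438,200,234', '454,203,227', '708,550,-1', '718,536,0', '729,525,0']
156 ['591,569,20', '445,300,182', '429,251,207', '435,238,210', '431,211,223', '438,201,224', '452,201,219', '689,524,2', '700,513,2', '578,317,126']
159 ['589,569,8', '442,297,173', '425,247,200', '432,236,202', '431,212,212', '436,200,215', '446,193,214', '679,512,-2', '687,496,0', '579,319,113']
162 ['582,558,2', '443,301,161', '431,258,183', '425,227,198', '435,221,196', '434,198,206', '432,174,217', '445,173,213', '565,324,104', '578,318,102']
165 ['530,473,44', '542,467,42', '442,277,160', '434,242,178', '428,211,194', '436,202,194', '429,171,210', '441,169,206', '553,308,105', '563,299,104']
168 ['523,464,39', '527,444,46', '443,281,148', '453,274,146', '429,214,182'
[... 840 characters left out ...]
0', '495,406,1', '506,397,0', '481,331,41', '441,244,99', '441,221,109', '434,188,128', '443,181,127', '481,215,95', '501,222,83']
189 ['472,396,3', '485,390,0', '495,381,0', '482,335,27', '482,309,39', '479,280,54', '434,189,117', '447,187,112', '481,216,83', '493,212,80']
192 ['462,380,2', '470,369,4', '483,364,1', '486,342,10', '479,307,30', '476,278,45', '477,256,55', '482,242,59', '479,214,74', '484,200,78']
195 ['454,370,-1', '463,360,0', '475,354,-2', '481,336,3', '483,314,13', '474,277,35', '474,254,45', '476,234,54', '480,217,61', '479,194,72']
198 ['443,354,0', '455,348,-3', '463,335,0', '473,327,0', '482,316,0', '484,294,10', '476,258,31', '475,234,43', '474,210,55', '478,194,61']
```

View pics/k2.png

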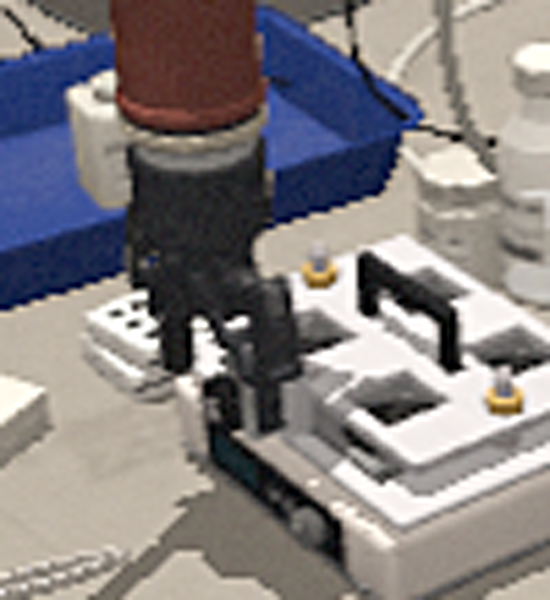

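The open fingertips straddle the knob at z≈111, right tip at crop (262,420), left at (178,365). That confirms a constant offset of about +31.5 mm, so true z is the reading plus 31.5. I'll lower 9 mm more and grip.

>>> play_rows(
  motion=[
    {"grip": 1, "dx": -2.5, "dy": 0, "dz": 9, "ax": 0, "ay": 0, "az": 0},
    {"grip": 0, "dx": 0, "dy": 0, "dz": 0, "ax": 0, "ay": 0, "az": 0},
    {"grip": 0, "dx": 0, "dy": 0, "dz": 0, "ax": 0, "ay": 0, "az": 0},
    {"grip": 0, "dx": 0, "dy": 0, "dz": 0, "ax": 0, "ay": 0, "az": 0},
    {"grip": 0, "dx": 0, "dy": 0, "dz": 0, "ax": 0, "ay": 0, "az": 0},
    {"grip": 0, "dx": 0, "dy": 0, "dz": 0, "ax": 0, "ay": 0, "az": 0},
    {"grip": 0, "dx": 0, "dy": 0, "dz": 0, "ax": 0, "ay": 0, "az": 0},
    {"grip": 0, "dx": 0, "dy": 0, "dz": 0, "ax": 0, "ay": 0, "az": 0},
  ],
  squeeze=50,
)

```text
time: 4.43
eef_pos: [449.5, 240.5, 75.5]
tool_rot: [0.001, 0.038, 0.999, 0.001]
ft_force: [-1.5, 4.8, 5.0]
gripper_width: 30.6
finger_force: 49.3
```

>>> play_rows(
  motion=[
    {"grip": 0, "dx": 4, "dy": 0, "dz": 0, "ax": 0, "ay": 0, "az": 0},
    {"grip": 0, "dx": 4, "dy": 0, "dz": 0, "ax": 0, "ay": 0, "az": 0},
    {"grip": 0, "dx": 4, "dy": 0, "dz": 0, "ax": 0, "ay": 0, "az": 0},
    {"grip": 0, "dx": 4, "dy": 0, "dz": 0, "ax": 0, "ay": 0, "az": 0},
    {"grip": 0, "dx": 2, "dy": 0, "dz": 0, "ax": 0, "ay": 0, "az": 0},
    {"grip": 0, "dx": 1, "dy": 0, "dz": 0, "ax": 0, "ay": 0, "az": 0},
    {"grip": 0, "dx": 0, "dy": 0, "dz": 0, "ax": 0, "ay": 0, "az": 0},
    {"grip": 0, "dx": 0, "dy": 0, "dz": 0, "ax": 0, "ay": 0, "az": 0},
  ],
)

```text
time: 5.1
eef_pos: [431.6, 241.9, 75.6]
tool_rot: [0.002, 0.038, 0.999, 0.001]
ft_force: [2.0, 5.0, 2.3]
gripper_width: 30.1
finger_force: 50.1
```

>>> play_rows(
  motion=[
    {"grip": 1, "dx": 0, "dy": 0, "dz": 0, "ax": 0, "ay": 0, "az": 0},
    {"grip": 1, "dx": 0, "dy": 0, "dz": 0, "ax": 0, "ay": 0, "az": 0},
    {"grip": 1, "dx": 0, "dy": 0, "dz": 0, "ax": 0, "ay": 0, "az": 0},
    {"grip": 1, "dx": 0, "dy": 0, "dz": 0, "ax": 0, "ay": 0, "az": 0},
    {"grip": 1, "dx": 0, "dy": 0, "dz": 0, "ax": 0, "ay": 0, "az": 0},
    {"grip": 1, "dx": 0, "dy": 0, "dz": 0, "ax": 0, "ay": 0, "az": 0},
    {"grip": 1, "dx": 0, "dy": 0, "dz": 0, "ax": 0, "ay": 0, "az": 0},
    {"grip": 1, "dx": 0, "dy": 0, "dz": 0, "ax": 0, "ay": 0, "az": 0},
    {"grip": 1, "dx": 0, "dy": 0, "dz": -35, "ax": 0, "ay": 0, "az": 0},
    {"grip": 1, "dx": 0, "dy": 0, "dz": -35, "ax": 0, "ay": 0, "az": 0},
    {"grip": 1, "dx": 0, "dy": 0, "dz": -35, "ax": 0, "ay": 0, "az": 0},
    {"grip": 1, "dx": 0, "dy": 0, "dz": -20, "ax": 0, "ay": 0, "az": 0},
    {"grip": 1, "dx": 0, "dy": 0, "dz": 0, "ax": 0, "ay": 0, "az": 0},
  ],
)

```text
time: 6.18
eef_pos: [433.3, 242.1, 205.7]
tool_rot: [0.005, 0.038, 0.999, 0.002]
ft_force: [-0.3, 0.1, 1.1]
gripper_width: 85.4
finger_force: 0.0
```

Run:
```python
from h import *
im,D=get_image("scene");P=cloud("scene",D)
m=(P[...,2]>95)&(P[...,2]<122)&(np.abs(P[...,0]-440)<25)&(np.abs(P[...,1]-238)<25)&(im.max(-1)<70)
print("knob x range",np.percentile(P[m][:,0],[5,95]),np.median(P[m],0), m.sum())
plan(572.7,230,180,-4.4)
```

```text
knob x range [420.82373607 433.49119265] [425.38358048 227.98722002 112.44211455] 49
t6.2 pos [432.  241.6 202.8] head 85.6 turn [0.006 0.003 1.571] d [ -0.8 141.2  22.8] rows 3.4 F [-0.3  0.2 -0.4] w 85.3
```

>>> play_rows(
  motion=[
    {"grip": 1, "dx": 0, "dy": 0, "dz": 0, "ax": 0.006, "ay": 0.003, "az": 0.1208},
    {"grip": 1, "dx": 0, "dy": 0, "dz": 0, "ax": 0, "ay": 0, "az": 0.1208},
    {"grip": 1, "dx": 0, "dy": 0, "dz": 0, "ax": 0, "ay": 0, "az": 0.1208},
    {"grip": 1, "dx": 0, "dy": 0, "dz": 0, "ax": 0, "ay": 0, "az": 0.1208},
    {"grip": 1, "dx": 0, "dy": 0, "dz": 0, "ax": 0, "ay": 0, "az": 0.1208},
    {"grip": 1, "dx": 0, "dy": 0, "dz": 0, "ax": 0, "ay": 0, "az": 0.1208},
    {"grip": 1, "dx": 0, "dy": 0, "dz": 0, "ax": 0, "ay": 0, "az": 0.1208},
    {"grip": 1, "dx": 0, "dy": 0, "dz": 0, "ax": 0, "ay": 0, "az": 0.1208},
    {"grip": 1, "dx": 0, "dy": 0, "dz": 0, "ax": 0, "ay": 0, "az": 0.1208},
    {"grip": 1, "dx": 0, "dy": 0, "dz": 0, "ax": 0, "ay": 0, "az": 0.1208},
    {"grip": 1, "dx": 0, "dy": 0, "dz": 0, "ax": 0, "ay": 0, "az": 0.1208},
    {"grip": 1, "dx": 0, "dy": 0, "dz": 0, "ax": 0, "ay": 0, "az": 0.1208},
    {"grip": 1, "dx": 0, "dy": 0, "dz": 0, "ax": 0, "ay": 0, "az": 0.1208},
    {"grip": 1, "dx": 0, "dy": 35, "dz": 0, "ax": 0, "ay": 0, "az": 0},
    {"grip": 1, "dx": 0, "dy": 35, "dz": 0, "ax": 0, "ay": 0, "az": 0},
    {"grip": 1, "dx": 0, "dy": 35, "dz": 0, "ax": 0, "ay": 0, "az": 0},
    {"grip": 1, "dx": 0, "dy": 36, "dz": 0, "ax": 0, "ay": 0, "az": 0},
    {"grip": 1, "dx": 0, "dy": 0, "dz": 20, "ax": 0, "ay": 0, "az": 0},
    {"grip": 1, "dx": 0, "dy": 0, "dz": 0, "ax": 0, "ay": 0, "az": 0},
  ],
)

```text
time: 7.82
eef_pos: [569.1, 228.6, 173.0]
tool_rot: [-0.001, 0.734, 0.679, -0.007]
ft_force: [-1.5, 0.3, -0.6]
gripper_width: 85.2
finger_force: 0.0
```

Run:
```python
from h import *
plan(572.7,230,102,-4.4)
```

```text
t7.8 pos [569.1 228.6 173. ] head -4.5 turn [-0.012  0.009 -0.001] d [ 1.7  3.5 71. ] rows 1.7 F [-1.5  0.3 -0.6] w 85.2
```

>>> play_rows(
  motion=[
    {"grip": 1, "dx": 1.7, "dy": 3.5, "dz": 10, "ax": -0.012, "ay": 0.009, "az": 0},
    {"grip": 1, "dx": 0, "dy": 0, "dz": 10, "ax": 0, "ay": 0, "az": 0},
    {"grip": 1, "dx": 0, "dy": 0, "dz": 0, "ax": 0, "ay": 0, "az": 0},
    {"grip": 1, "dx": 0, "dy": 0, "dz": 0, "ax": 0, "ay": 0, "az": 0},
  ],
)

```text
time: 8.15
eef_pos: [572.5, 231.3, 157.9]
tool_rot: [0.001, 0.733, 0.68, 0.003]
ft_force: [0.4, 0.4, 0.7]
gripper_width: 85.7
finger_force: 0.0
```

Run:
```python
from h import *
plan(572.7,230,102,-4.4)
im,D=get_image("scene");P=cloud("scene",D)
a=cv2.resize(im[90:220,190:320],(600,600),interpolation=cv2.INTER_CUBIC);save(a,"k3.png")
```

```text
t8.2 pos [572.5 231.3 157.9] head -4.3 turn [ 0.006 -0.002  0.001] d [-1.3  0.3 55.9] rows 1.3 F [0.4 0.4 0.7] w 85.7
```

View pics/k3.png

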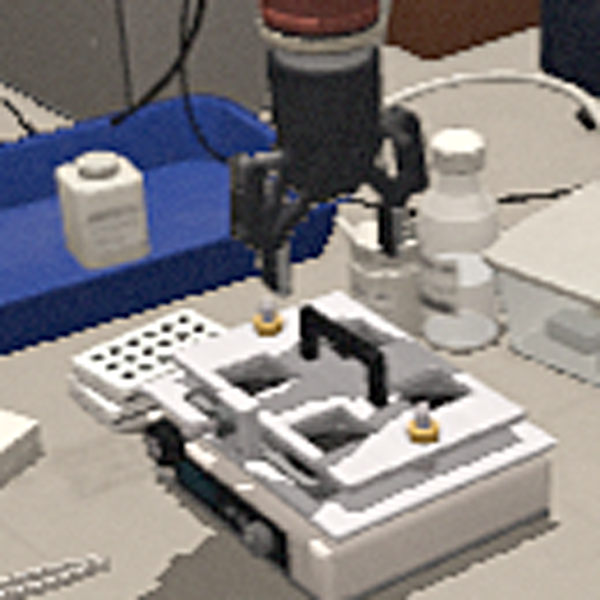

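The knob at (160,440) is out and stays out. The fingers straddle the black handle bar, so I'm descending and gripping it.

>>> play_rows(
  motion=[
    {"grip": 1, "dx": -1, "dy": 0, "dz": 25, "ax": 0, "ay": 0, "az": 0},
    {"grip": 1, "dx": 0, "dy": 0, "dz": 20, "ax": 0, "ay": 0, "az": 0},
    {"grip": 1, "dx": 0, "dy": 0, "dz": 9, "ax": 0, "ay": 0, "az": 0},
    {"grip": 1, "dx": 0, "dy": 0, "dz": 0, "ax": 0, "ay": 0, "az": 0},
    {"grip": 0, "dx": 0, "dy": 0, "dz": 0, "ax": 0, "ay": 0, "az": 0},
    {"grip": 0, "dx": 0, "dy": 0, "dz": 0, "ax": 0, "ay": 0, "az": 0},
    {"grip": 0, "dx": 0, "dy": 0, "dz": 0, "ax": 0, "ay": 0, "az": 0},
    {"grip": 0, "dx": 0, "dy": 0, "dz": 0, "ax": 0, "ay": 0, "az": 0},
    {"grip": 0, "dx": 0, "dy": 0, "dz": 0, "ax": 0, "ay": 0, "az": 0},
    {"grip": 0, "dx": 0, "dy": 0, "dz": 0, "ax": 0, "ay": 0, "az": 0},
    {"grip": 0, "dx": 0, "dy": 0, "dz": 0, "ax": 0, "ay": 0, "az": 0},
    {"grip": 0, "dx": 0, "dy": 0, "dz": 0, "ax": 0, "ay": 0, "az": 0},
  ],
  squeeze=90,
)

```text
time: 9.2
eef_pos: [574.9, 230.7, 106.0]
tool_rot: [0.002, 0.734, 0.68, 0.004]
ft_force: [-1.4, -0.8, 5.7]
gripper_width: 10.0
finger_force: 88.6
```

Run:
```python
from h import *
plan(572.7,230,102,-4.4);print(sense()["torque"])
```

```text
t9.2 pos [574.9 230.7 106. ] head -4.4 turn [ 0.009 -0.003  0.   ] d [-0.9 -2.2  4. ] rows 0.1 F [-1.4 -0.8  5.7] w 10.0
[-0.04027083  0.42454242  0.05712869]
```

>>> play_rows(
  motion=[
    {"grip": 0, "dx": 0, "dy": 0, "dz": -3, "ax": 0, "ay": 0, "az": 0},
    {"grip": 0, "dx": 0, "dy": 0, "dz": -3, "ax": 0, "ay": 0, "az": 0},
    {"grip": 0, "dx": 0, "dy": 0, "dz": -3, "ax": 0, "ay": 0, "az": 0},
    {"grip": 0, "dx": 0, "dy": 0, "dz": -3, "ax": 0, "ay": 0, "az": 0},
    {"grip": 0, "dx": 0, "dy": 0, "dz": 0, "ax": 0, "ay": 0, "az": 0},
  ],
)

```text
time: 9.62
eef_pos: [574.5, 230.5, 117.4]
tool_rot: [0.002, 0.734, 0.68, 0.004]
ft_force: [-1.0, 0.3, -4.1]
gripper_width: 9.9
finger_force: 88.1
```

>>> play_rows(
  motion=[
    {"grip": 0, "dx": 0, "dy": 0, "dz": -4, "ax": 0, "ay": 0, "az": 0},
    {"grip": 0, "dx": 0, "dy": 0, "dz": -4, "ax": 0, "ay": 0, "az": 0},
    {"grip": 0, "dx": 0, "dy": 0, "dz": -4, "ax": 0, "ay": 0, "az": 0},
    {"grip": 0, "dx": 0, "dy": 0, "dz": -4, "ax": 0, "ay": 0, "az": 0},
    {"grip": 0, "dx": 0, "dy": 0, "dz": -4, "ax": 0, "ay": 0, "az": 0},
    {"grip": 0, "dx": 0, "dy": 0, "dz": -4, "ax": 0, "ay": 0, "az": 0},
    {"grip": 0, "dx": 0, "dy": 0, "dz": -4, "ax": 0, "ay": 0, "az": 0},
    {"grip": 0, "dx": 0, "dy": 0, "dz": -4, "ax": 0, "ay": 0, "az": 0},
    {"grip": 0, "dx": 0, "dy": 0, "dz": -4, "ax": 0, "ay": 0, "az": 0},
    {"grip": 0, "dx": 0, "dy": 0, "dz": -4, "ax": 0, "ay": 0, "az": 0},
    {"grip": 0, "dx": 0, "dy": 0, "dz": -4, "ax": 0, "ay": 0, "az": 0},
    {"grip": 0, "dx": 0, "dy": 0, "dz": 0, "ax": 0, "ay": 0, "az": 0},
    {"grip": 0, "dx": 0, "dy": 0, "dz": 0, "ax": 0, "ay": 0, "az": 0},
    {"grip": 0, "dx": 0, "dy": 0, "dz": 0, "ax": 0, "ay": 0, "az": 0},
  ],
)

```text
time: 10.78
eef_pos: [574.0, 230.4, 160.9]
tool_rot: [0.002, 0.734, 0.68, 0.004]
ft_force: [-0.6, 0.1, -5.5]
gripper_width: 9.8
finger_force: 88.1
```

Run:
```python
from h import *
plan(500,-28,163,-4.4)
n="top";im,D=get_image("scene");P=cloud("scene",D)
m=(P[...,2]>140)&(P[...,2]<175)&(np.abs(P[...,0]-573)<95)&(np.abs(P[...,1]-230)<125)&(im.min(-1)>120)
Q=P[m];A=np.c_[Q[:,:2]-[573,230],np.ones(len(Q))];c=np.linalg.lstsq(A,Q[:,2],rcond=None)[0];r=Q[:,2]-A@c;k=np.abs(r)<5;c=np.linalg.lstsq(A[k],Q[k,2],rcond=None)[0]
print(len(Q),k.sum(),c)
```

```text
t10.8 pos [574.  230.4 160.9] head -4.4 turn [ 0.008 -0.003  0.   ] d [-263.3  -54.    -2.1] rows 6.4 F [-0.6  0.1 -5.5] w 9.8
1161 1077 [3.32636086e-03 1.03981609e-03 1.57594532e+02]
```

Plate is lifted clear and level (slope 0.003). Carrying it to the free bench.

>>> play_rows(
  motion=[
    {"grip": 0, "dx": -10, "dy": -2, "dz": 0, "ax": 0, "ay": 0, "az": 0},
    {"grip": 0, "dx": -20, "dy": -4, "dz": 0, "ax": 0, "ay": 0, "az": 0},
    {"grip": 0, "dx": -22, "dy": -4.6, "dz": 0, "ax": 0, "ay": 0, "az": 0},
    {"grip": 0, "dx": -22, "dy": -4.6, "dz": 0, "ax": 0, "ay": 0, "az": 0},
    {"grip": 0, "dx": -22, "dy": -4.6, "dz": 0, "ax": 0, "ay": 0, "az": 0},
    {"grip": 0, "dx": -22, "dy": -4.6, "dz": 0, "ax": 0, "ay": 0, "az": 0},
    {"grip": 0, "dx": -22, "dy": -4.6, "dz": 0, "ax": 0, "ay": 0, "az": 0},
    {"grip": 0, "dx": -22, "dy": -4.6, "dz": 0, "ax": 0, "ay": 0, "az": 0},
    {"grip": 0, "dx": -22, "dy": -4.6, "dz": 0, "ax": 0, "ay": 0, "az": 0},
    {"grip": 0, "dx": -22, "dy": -4.6, "dz": 0, "ax": 0, "ay": 0, "az": 0},
    {"grip": 0, "dx": -22, "dy": -4.6, "dz": 0, "ax": 0, "ay": 0, "az": 0},
    {"grip": 0, "dx": -20, "dy": -4, "dz": 0, "ax": 0, "ay": 0, "az": 0},
    {"grip": 0, "dx": -10, "dy": -3, "dz": 0, "ax": 0, "ay": 0, "az": 0},
    {"grip": 0, "dx": 0, "dy": 0, "dz": 0, "ax": 0, "ay": 0, "az": 0},
    {"grip": 0, "dx": 0, "dy": 0, "dz": 20, "ax": 0, "ay": 0, "az": 0},
    {"grip": 0, "dx": 0, "dy": 0, "dz": 25, "ax": 0, "ay": 0, "az": 0},
    {"grip": 0, "dx": 0, "dy": 0, "dz": 25, "ax": 0, "ay": 0, "az": 0},
    {"grip": 0, "dx": 0, "dy": 0, "dz": 25, "ax": 0, "ay": 0, "az": 0},
    {"grip": 0, "dx": 0, "dy": 0, "dz": 0, "ax": 0, "ay": 0, "az": 0},
    {"grip": 0, "dx": 0, "dy": 0, "dz": 0, "ax": 0, "ay": 0, "az": 0},
  ],
)

```text
time: 12.5
eef_pos: [499.5, -21.5, 63.6]
tool_rot: [0.0, 0.733, 0.68, 0.003]
ft_force: [0.5, -0.0, -3.4]
gripper_width: 9.9
finger_force: 91.2
```

Run:
```python
from h import *
plan(500,-23,11.5,-4.4)
n="scene"
im,D=get_image(n);P=cloud(n,D)
m=(P[...,2]>30)&(P[...,2]<90)&(np.abs(P[...,0]-500)<95)&(np.abs(P[...,1]+23)<125)&(im.min(-1)>120)
Q=P[m];A=np.c_[Q[:,:2]-[500,-23],np.ones(len(Q))];c=np.linalg.lstsq(A,Q[:,2],rcond=None)[0];r=Q[:,2]-A@c;k=np.abs(r)<5;c=np.linalg.lstsq(A[k],Q[k,2],rcond=None)[0]
print(len(Q),k.sum(),c, cv2.minAreaRect(Q[k][:,:2].astype(np.float32)))
```

```text
t12.5 pos [499.5 -21.5  63.6] head -4.3 turn [ 0.005 -0.004  0.001] d [-1.5  0.6 52.1] rows 1.2 F [ 0.5 -0.  -3.4] w 9.9
1627 1540 [-1.84696473e-03  1.67224777e-03  6.02655113e+01] ((498.4360656738281, -21.458038330078125), (231.03042602539062, 153.42391967773438), 85.59037017822266)
```

>>> play_rows(
  motion=[
    {"grip": 0, "dx": 0, "dy": 0, "dz": 15, "ax": 0, "ay": 0, "az": 0},
    {"grip": 0, "dx": 0, "dy": 0, "dz": 15, "ax": 0, "ay": 0, "az": 0},
    {"grip": 0, "dx": 0, "dy": 0, "dz": 10, "ax": 0, "ay": 0, "az": 0},
    {"grip": 0, "dx": 0, "dy": 0, "dz": 5, "ax": 0, "ay": 0, "az": 0},
    {"grip": 0, "dx": 0, "dy": 0, "dz": 3, "ax": 0, "ay": 0, "az": 0},
    {"grip": 0, "dx": 0, "dy": 0, "dz": 2, "ax": 0, "ay": 0, "az": 0},
    {"grip": 0, "dx": 0, "dy": 0, "dz": 1, "ax": 0, "ay": 0, "az": 0},
    {"grip": 0, "dx": 0, "dy": 0, "dz": 0, "ax": 0, "ay": 0, "az": 0},
    {"grip": 0, "dx": 0, "dy": 0, "dz": 0, "ax": 0, "ay": 0, "az": 0},
  ],
)

```text
time: 13.3
eef_pos: [502.0, -22.4, 14.4]
tool_rot: [0.002, 0.734, 0.68, 0.004]
ft_force: [-0.5, 0.3, -5.2]
gripper_width: 10.0
finger_force: 91.1
```

>>> play_rows(
  motion=[
    {"grip": 0, "dx": 0, "dy": 0, "dz": 1, "ax": 0, "ay": 0, "az": 0},
    {"grip": 0, "dx": 0, "dy": 0, "dz": 1, "ax": 0, "ay": 0, "az": 0},
    {"grip": 0, "dx": 0, "dy": 0, "dz": 0.5, "ax": 0, "ay": 0, "az": 0},
    {"grip": 0, "dx": 0, "dy": 0, "dz": 0, "ax": 0, "ay": 0, "az": 0},
  ],
)

```text
time: 13.63
eef_pos: [501.7, -22.3, 11.5]
tool_rot: [0.002, 0.734, 0.68, 0.004]
ft_force: [-1.0, 0.2, -2.6]
gripper_width: 10.4
finger_force: 91.5
```

Near contact, so I'm releasing and rising.

>>> play_rows(
  motion=[
    {"grip": 0, "dx": 0, "dy": 0, "dz": 0.7, "ax": 0, "ay": 0, "az": 0},
    {"grip": 0, "dx": 0, "dy": 0, "dz": 0, "ax": 0, "ay": 0, "az": 0},
    {"grip": 1, "dx": 0, "dy": 0, "dz": 0, "ax": 0, "ay": 0, "az": 0},
    {"grip": 1, "dx": 0, "dy": 0, "dz": 0, "ax": 0, "ay": 0, "az": 0},
    {"grip": 1, "dx": 0, "dy": 0, "dz": 0, "ax": 0, "ay": 0, "az": 0},
    {"grip": 1, "dx": 0, "dy": 0, "dz": 0, "ax": 0, "ay": 0, "az": 0},
    {"grip": 1, "dx": 0, "dy": 0, "dz": 0, "ax": 0, "ay": 0, "az": 0},
    {"grip": 1, "dx": 0, "dy": 0, "dz": 0, "ax": 0, "ay": 0, "az": 0},
    {"grip": 1, "dx": 0, "dy": 0, "dz": 0, "ax": 0, "ay": 0, "az": 0},
    {"grip": 1, "dx": 0, "dy": 0, "dz": 0, "ax": 0, "ay": 0, "az": 0},
    {"grip": 1, "dx": 0, "dy": 0, "dz": -30, "ax": 0, "ay": 0, "az": 0},
    {"grip": 1, "dx": 0, "dy": 0, "dz": -35, "ax": 0, "ay": 0, "az": 0},
    {"grip": 1, "dx": 0, "dy": 0, "dz": -35, "ax": 0, "ay": 0, "az": 0},
    {"grip": 1, "dx": 0, "dy": 0, "dz": -20, "ax": 0, "ay": 0, "az": 0},
    {"grip": 1, "dx": 0, "dy": 0, "dz": 0, "ax": 0, "ay": 0, "az": 0},
  ],
)

```text
time: 14.88
eef_pos: [504.3, -23.3, 136.5]
tool_rot: [0.006, 0.734, 0.68, 0.007]
ft_force: [0.9, 0.8, 0.6]
gripper_width: 85.6
finger_force: 0.0
```

```bash
cat > dishes.py <<'E'
from h import *
def dishes(im):
    g=im.min(-1);m=(g>195).astype(np.uint8);m[:,:345]=0;m[:,455:]=0;m[:190]=0;m[270:]=0
    k,l,st,ce=cv2.connectedComponentsWithStats(m)
    for i in range(1,k):
        if st[i,4]>50: print("dish",ce[i].round(1),st[i],px2w("top",*ce[i],13).round(1))
E
python3 - <<'E'
from dishes import *
im,D=get_image("top");s,Ds=get_image("scene");dishes(im)
save(np.hstack([cv2.resize(im[150:270,180:440],(780,360),interpolation=cv2.INTER_CUBIC)]),"t2.png")
np.savez("t2",im=im,D=D,s=s,Ds=Ds)
# dish by scene
g=s.min(-1);m=(g>195).astype(np.uint8);m[:255]=0;m[340:]=0;m[:,:300]=0;m[:,425:]=0
k,l,st,ce=cv2.connectedComponentsWithStats(m)
for i in range(1,k):
    if st[i,4]>50: print("scene",ce[i].round(1),st[i],px2w("scene",*ce[i],12).round(1))
plan(536.5,-291,60,-4.4)
E
```

```text
dish [391.8 216.2] [383 208  18  18 249] [ 536.4 -290.8   13. ]
dish [422.7 245.1] [414 236  18  19 256] [ 441.2 -388.6   13. ]
scene [311.8 261.4] [300 255  34  16 251] [ 456.4 -118.1   12. ]
scene [378.8 278.8] [368 271  23  16 265] [ 538.1 -291.6   12. ]
scene [385.6 318.4] [374 309  24  19 349] [ 442.3 -389.7   12. ]
t15.0 pos [501.2 -22.7 131.5] head -4.4 turn [ 0.011 -0.003  0.   ] d [-264.8   55.8   71.5] rows 6.7 F [-0.3  0.6 -0.5] w 85.1
```

View pics/t2.png

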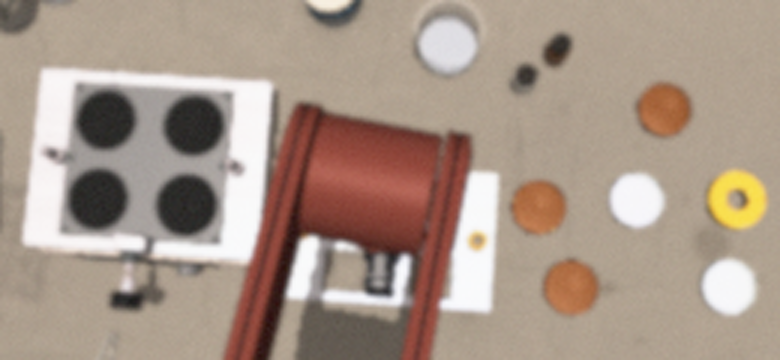

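The plate lies flat on the bench and the bolt stays out. The pockets are open at crop (105,118), (193,124), (98,198) and (187,204). There are two clear dishes, at crop (637,200) and (728,287), and they haven't moved.

Run:
```python
from h import *
d=np.load("t2.npz")
for n,im in(("top",d["im"]),("scene",d["s"])):
    g=im.max(-1)
    m=(g<75).astype(np.uint8)
    if n=="top": m[:170]=0;m[235:]=0;m[:,:195]=0;m[:,262:]=0
    else: m[:140]=0;m[205:]=0;m[:,:225]=0;m[:,310:]=0
    k,l,st,ce=cv2.connectedComponentsWithStats(m)
    for i in range(1,k):
        if st[i,4]>60: print(n,ce[i].round(1),st[i],px2w(n,*ce[i],80).round(1))
c=np.array([572.8,230.6]);y=np.deg2rad(-4.4);R=np.array([[np.cos(y),-np.sin(y)],[np.sin(y),np.cos(y)]])
for i,o in enumerate([(-42,47),(-42,-47),(42,47),(42,-47)]): print("pocket",i+1,(c+R@o).round(1))
plan(537,-291,60,-4.4)
```

```text
top [214.8 189.4] [206 181  19  18 258] [618.7 276.3  80. ]
top [244.3 191.4] [236 183  18  18 266] [611.4 182.   80. ]
top [212.2 215.9] [204 207  18  19 269] [534.6 282.2  80. ]
top [241.7 217.8] [233 209  19  19 279] [527.8 188.5  80. ]
scene [241.4 146.1] [225 140  37  16 270] [657.7 464.5  80. ]
scene [293.5 170.3] [274 144  36  58 976] [680.1 201.8  80. ]
scene [266.2 168. ] [258 164  18   9 120] [621.9 276.9  80. ]
scene [248.5 175.2] [241 172  14   9  77] [548.2 279.8  80. ]
scene [234.  194.4] [225 181  25  24 173] [443.6 218.   80. ]
scene [261.9 187.8] [253 183  19  10 147] [531.  188.3  80. ]
pocket 1 [534.5 280.7]
pocket 2 [527.3 187. ]
pocket 3 [618.3 274.2]
pocket 4 [611.1 180.5]
t15.0 pos [501.2 -22.7 131.5] head -4.4 turn [ 0.011 -0.003  0.   ] d [-264.7   56.3   71.5] rows 6.7 F [-0.3  0.6 -0.5] w 85.1
```

>>> play_rows(
  motion=[
    {"grip": 1, "dx": -33, "dy": 7, "dz": 0, "ax": 0.005, "ay": -0.002, "az": 0},
    {"grip": 1, "dx": -33, "dy": 7, "dz": 0, "ax": 0, "ay": 0, "az": 0},
    {"grip": 1, "dx": -33, "dy": 7, "dz": 0, "ax": 0, "ay": 0, "az": 0},
    {"grip": 1, "dx": -33, "dy": 7, "dz": 0, "ax": 0, "ay": 0, "az": 0},
    {"grip": 1, "dx": -33, "dy": 7, "dz": 0, "ax": 0, "ay": 0, "az": 0},
    {"grip": 1, "dx": -33, "dy": 7, "dz": 0, "ax": 0, "ay": 0, "az": 0},
    {"grip": 1, "dx": -33, "dy": 7, "dz": 20, "ax": 0, "ay": 0, "az": 0},
    {"grip": 1, "dx": -33.8, "dy": 7.3, "dz": 20, "ax": 0, "ay": 0, "az": 0},
    {"grip": 1, "dx": 0, "dy": 0, "dz": 25, "ax": 0, "ay": 0, "az": 0},
    {"grip": 1, "dx": 0, "dy": 0, "dz": 0, "ax": 0, "ay": 0, "az": 0},
    {"grip": 1, "dx": 0, "dy": 0, "dz": 0, "ax": 0, "ay": 0, "az": 0},
    {"grip": 1, "dx": 0, "dy": 0, "dz": 0, "ax": 0, "ay": 0, "az": 0},
  ],
)

```text
time: 15.98
eef_pos: [536.2, -289.8, 64.9]
tool_rot: [-0.0, 0.733, 0.68, 0.002]
ft_force: [0.3, 0.4, 0.6]
gripper_width: 85.3
finger_force: 0.0
```

Run:
```python
from h import *
plan(537,-291,-15.5,-4.4)
im,D=get_image("scene")
g=im.min(-1);m=(g>195).astype(np.uint8);m[:255]=0;m[340:]=0;m[:,:345]=0;m[:,425:]=0
k,l,st,ce=cv2.connectedComponentsWithStats(m)
for i in range(1,k):
    if st[i,4]>50: print("scene",ce[i].round(1),st[i],px2w("scene",*ce[i],12).round(1))
```

```text
t16.0 pos [ 536.2 -289.8   64.9] head -4.3 turn [ 0.002 -0.002  0.001] d [-1.1  0.9 80.4] rows 1.9 F [0.3 0.4 0.6] w 85.3
scene [378.7 279. ] [368 271  22  16 256] [ 537.4 -291.8   12. ]
scene [385.6 318.4] [374 309  24  19 351] [ 442.4 -389.6   12. ]
```

>>> play_rows(
  motion=[
    {"grip": 1, "dx": -1, "dy": 0.9, "dz": 25, "ax": 0, "ay": 0, "az": 0},
    {"grip": 1, "dx": 0, "dy": 0, "dz": 25, "ax": 0, "ay": 0, "az": 0},
    {"grip": 1, "dx": 0, "dy": 0, "dz": 20, "ax": 0, "ay": 0, "az": 0},
    {"grip": 1, "dx": 0, "dy": 0, "dz": 10, "ax": 0, "ay": 0, "az": 0},
    {"grip": 1, "dx": 0, "dy": 0, "dz": 0, "ax": 0, "ay": 0, "az": 0},
    {"grip": 1, "dx": 0, "dy": 0, "dz": 0, "ax": 0, "ay": 0, "az": 0},
    {"grip": 0.75, "dx": 0, "dy": 0, "dz": 0, "ax": 0, "ay": 0, "az": 0},
    {"grip": 0.5, "dx": 0, "dy": 0, "dz": 0, "ax": 0, "ay": 0, "az": 0},
    {"grip": 0.5, "dx": 0, "dy": 0, "dz": 0, "ax": 0, "ay": 0, "az": 0},
    {"grip": 0.5, "dx": 0, "dy": 0, "dz": 0, "ax": 0, "ay": 0, "az": 0},
    {"grip": 0.5, "dx": 0, "dy": 0, "dz": 0, "ax": 0, "ay": 0, "az": 0},
    {"grip": 0.5, "dx": 0, "dy": 0, "dz": 0, "ax": 0, "ay": 0, "az": 0},
  ],
  squeeze=40,
)

```text
time: 17.03
eef_pos: [539.2, -292.8, -11.9]
tool_rot: [0.002, 0.734, 0.68, 0.002]
ft_force: [-1.9, 1.4, 8.1]
gripper_width: 56.5
finger_force: 40.7
```

>>> play_rows(
  motion=[
    {"grip": 0.5, "dx": 0, "dy": 0, "dz": -10, "ax": 0, "ay": 0, "az": 0},
    {"grip": 0.5, "dx": 0, "dy": 0, "dz": -25, "ax": 0, "ay": 0, "az": 0},
    {"grip": 0.5, "dx": 0, "dy": 0, "dz": -35, "ax": 0, "ay": 0, "az": 0},
    {"grip": 0.5, "dx": 0, "dy": 0, "dz": -35, "ax": 0, "ay": 0, "az": 0},
    {"grip": 0.5, "dx": 0, "dy": 0, "dz": -35, "ax": 0, "ay": 0, "az": 0},
    {"grip": 0.5, "dx": 0, "dy": 0, "dz": 0, "ax": 0, "ay": 0, "az": 0},
    {"grip": 0.5, "dx": 0, "dy": 0, "dz": 0, "ax": 0, "ay": 0, "az": 0},
    {"grip": 0.5, "dx": 0, "dy": 0, "dz": 0, "ax": 0, "ay": 0, "az": 0},
  ],
)

```text
time: 17.7
eef_pos: [537.2, -292.0, 126.0]
tool_rot: [0.001, 0.734, 0.68, 0.002]
ft_force: [-0.2, 0.7, -2.3]
gripper_width: 56.1
finger_force: 42.6
```

Run:
```python
from h import *
plan(528.7,188.4,120,-4.4)
im,D=get_image("scene");P=cloud("scene",D)
u,v=map(int,w2px("scene",(537,-291,150)));print(u,v)
a=cv2.resize(im[v-60:v+60,u-60:u+60],(600,600),interpolation=cv2.INTER_CUBIC);save(a,"d1.png")
m=(im.min(-1)>150)&(P[...,2]>90)&(np.abs(P[...,0]-537)<60)&(np.abs(P[...,1]+291)<60)
Q=P[m];print(len(Q),np.percentile(Q,[2,50,98],axis=0).round(1))
```

```text
t17.7 pos [ 537.2 -292.   126. ] head -4.4 turn [ 0.004 -0.001  0.   ] d [478.3 -45.3   6. ] rows 11.5 F [-0.2  0.7 -2.3] w 56.1
383 238
214 [[ 489.4 -319.9  140.1]
 [ 538.9 -299.5  152.5]
 [ 563.1 -273.9  255. ]]
```

View pics/d1.png

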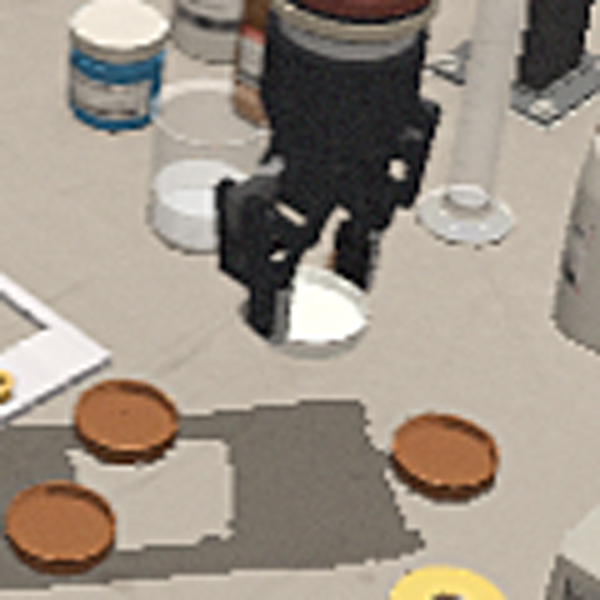

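The dish is held level by its rim; its centre is at (313,320). Checking fingertip height against the dish bottom.

Run:
```python
from h import *
for x in(500,507):
  for z in(136,140,145,150): 
    a=np.array(w2px("scene",(x,-289,z)));print(x,z,((a-[323,178])*5).round())
im,D=get_image("scene");P=cloud("scene",D)
for v in range(234,252,2): print(v,["%d,%d,%d"%tuple(P[v,u]) if P[v,u,0]==P[v,u,0] else "-" for u in range(371,396,3)])
```

```text
500 136 [251. 357.]
500 140 [252. 350.]
500 145 [253. 343.]
500 150 [254. 335.]
507 136 [260. 350.]
507 140 [261. 344.]
507 145 [262. 336.]
507 150 [263. 329.]
234 ['477,-292,198', '481,-298,199', '495,-297,192', '496,-305,195', '550,-277,150', '551,-285,154', '559,-289,152', '564,-295,152', '565,-303,156']
236 ['655,-166,21', '479,-301,196', '497,-297,184', '503,-301,183', '543,-283,151', '547,-289,152', '552,-294,152', '560,-299,151', '563,-305,152']
238 ['493,-282,171', '495,-290,175', '500,-295,175', '504,-301,176', '536,-288,151', '541,-294,152', '549,-297,149', '553,-303,150', '557,-310,152']
240 ['494,-283,165', '497,-289,167', '498,-297,171', '506,-300,168', '-', '532,-300,154', '540,-304,152', '545,-310,152', '554,-312,149']
242 ['496,-282,157', '493,-293,166', '500,-296,163', '519,-292,150', '523,-299,152', '528,-304,152', '535,-308,150', '-', '547,-318,149']
244 ['651,-172,-3', '493,-293,159', '500,-297,158', '513,-297,150', '516,-304,152', '523,-308,150', '529,-313,151', '536,-317,149', '701,-224,0']
246 ['640,-181,1', '509,-283,137', '500,-298,151', '508,-301,149', '512,-307,150', '518,-312,150', '522,-318,151', '532,-320,146', '694,-230,0']
248 ['634,-186,0', '638,-194,2', '507,-294,139', '506,-303,145', '510,-309,146', '518,-313,144', '524,-317,143', '679,-229,0', '686,-235,0']
250 ['622,-195,4', '631,-199,1', '639,-204,0', '647,-210,-1', '648,-219,4', '655,-225,3', '669,-226,-3', '671,-235,0', '679,-241,0']
```

>>> play_rows(
  motion=[
    {"grip": 0.5, "dx": 15, "dy": -2, "dz": -10, "ax": 0, "ay": 0, "az": 0},
    {"grip": 0.5, "dx": 30, "dy": -3, "dz": -5, "ax": 0, "ay": 0, "az": 0},
    {"grip": 0.5, "dx": 32, "dy": -3, "dz": 0, "ax": 0, "ay": 0, "az": 0},
    {"grip": 0.5, "dx": 32, "dy": -3, "dz": 0, "ax": 0, "ay": 0, "az": 0},
    {"grip": 0.5, "dx": 32, "dy": -3, "dz": 0, "ax": 0, "ay": 0, "az": 0},
    {"grip": 0.5, "dx": 32, "dy": -3, "dz": 0, "ax": 0, "ay": 0, "az": 0},
    {"grip": 0.5, "dx": 32, "dy": -3, "dz": 0, "ax": 0, "ay": 0, "az": 0},
    {"grip": 0.5, "dx": 32, "dy": -3, "dz": 0, "ax": 0, "ay": 0, "az": 0},
    {"grip": 0.5, "dx": 32, "dy": -3, "dz": 0, "ax": 0, "ay": 0, "az": 0},
    {"grip": 0.5, "dx": 32, "dy": -3, "dz": 0, "ax": 0, "ay": 0, "az": 0},
    {"grip": 0.5, "dx": 32, "dy": -3, "dz": 0, "ax": 0, "ay": 0, "az": 0},
    {"grip": 0.5, "dx": 32, "dy": -3, "dz": 0, "ax": 0, "ay": 0, "az": 0},
    {"grip": 0.5, "dx": 32, "dy": -3, "dz": 0, "ax": 0, "ay": 0, "az": 0},
    {"grip": 0.5, "dx": 32, "dy": -3, "dz": 0, "ax": 0, "ay": 0, "az": 0},
    {"grip": 0.5, "dx": 30, "dy": -3, "dz": 0, "ax": 0, "ay": 0, "az": 0},
    {"grip": 0.5, "dx": 15, "dy": -1.5, "dz": 0, "ax": 0, "ay": 0, "az": 0},
    {"grip": 0.5, "dx": 4, "dy": 0, "dz": 0, "ax": 0, "ay": 0, "az": 0},
    {"grip": 0.5, "dx": 0, "dy": 0, "dz": 0, "ax": 0, "ay": 0, "az": 0},
    {"grip": 0.5, "dx": 0, "dy": 0, "dz": 0, "ax": 0, "ay": 0, "az": 0},
  ],
)

```text
time: 19.38
eef_pos: [527.7, 187.3, 139.7]
tool_rot: [0.001, 0.734, 0.68, 0.001]
ft_force: [-0.0, 0.8, -0.6]
gripper_width: 56.5
finger_force: 42.6
```

Run:
```python
from h import *
plan(528.7,188.4,85,-4.4)
```

```text
t19.4 pos [527.7 187.3 139.7] head -4.4 turn [ 0.002 -0.     0.001] d [ 1.1  1.  54.7] rows 1.3 F [-0.   0.8 -0.6] w 56.5
```

>>> play_rows(
  motion=[
    {"grip": 0.5, "dx": 1, "dy": 1, "dz": 20, "ax": 0, "ay": 0, "az": 0},
    {"grip": 0.5, "dx": 0, "dy": 0, "dz": 20, "ax": 0, "ay": 0, "az": 0},
    {"grip": 0.5, "dx": 0, "dy": 0, "dz": 15, "ax": 0, "ay": 0, "az": 0},
    {"grip": 0.5, "dx": 0, "dy": 0, "dz": 0, "ax": 0, "ay": 0, "az": 0},
    {"grip": 0.5, "dx": 0, "dy": 0, "dz": 0, "ax": 0, "ay": 0, "az": 0},
    {"grip": 0.5, "dx": 0, "dy": 0, "dz": 0, "ax": 0, "ay": 0, "az": 0},
  ],
)

```text
time: 19.88
eef_pos: [530.3, 188.2, 86.7]
tool_rot: [0.001, 0.734, 0.679, 0.002]
ft_force: [0.2, -1.2, -0.2]
gripper_width: 56.4
finger_force: 42.7
```

Run:
```python
from h import *
plan(528.7,188.4,66,-4.4)
im,D=get_image("scene");P=cloud("scene",D)
m=(im.min(-1)>150)&(P[...,2]>102)&(P[...,2]<116)&(np.abs(P[...,0]-528)<45)&(np.abs(P[...,1]-188)<45)
Q=P[m];print(len(Q),np.percentile(Q,[2,50,98],axis=0).round(1))
# fit: project lid-rim circle, maximize overlap of mask
from scipy.optimize import minimize
h=np.median(Q[:,2]);print("top z",h)
for lo in range(170,208,4): print(lo,["%d,%d,%d"%tuple(P[lo,u]) if P[lo,u,0]==P[lo,u,0] else "-" for u in range(240,284,4)])
print([np.round(w2px("scene",(528+30*np.cos(a),188+30*np.sin(a),110)),1).tolist() for a in np.linspace(0,2*np.pi,8,endpoint=False)])
a=cv2.resize(im[140:220,210:310],(750,600),interpolation=cv2.INTER_CUBIC);save(a,"d2.png")
```

```text
t19.9 pos [530.3 188.2  86.7] head -4.4 turn [ 0.004 -0.001 -0.001] d [ 0.  -1.6 20.7] rows 0.5 F [ 0.2 -1.2 -0.2] w 56.4
134 [[504.3 160.3 107.3]
 [531.5 182.4 113.4]
 [556.9 212.5 115.7]]
top z 113.4185905834583
170 ['550,330,76', '475,198,163', '476,180,171', '497,188,159', '501,174,163', '599,283,77', '611,275,76', '555,183,138', '566,177,136', '633,238,83', '644,230,83']
174 ['494,250,119', '544,300,77', '477,182,155', '489,179,152', '567,263,83', '576,253,84', '585,243,85', '557,187,120', '566,177,121', '617,220,82', '629,213,80']
178 ['482,234,116', '484,216,123', '536,267,79', '491,183,135', '522,205,112', '530,194,114', '540,187,113', '554,183,109', '590,208,82', '604,204,78', '563,135,126']
182 ['476,227,107', '484,217,108', '520,246,79', '491,185,120', '505,183,114', '516,176,113', '525,168,113', '534,159,113', '573,188,83', '590,188,76', '561,133,114']
186 ['482,238,84', '485,220,91', '502,222,83', '509,211,85', '501,179,103', '508,167,106', '519,161,104', '550,180,82', '556,167,85', '565,158,85', '561,133,99']
190 ['488,249,61', '482,217,79', '492,210,78', '499,198,80', 
[... 162 characters left out ...]
1,168,83', '501,160,83', '511,153,81', '521,146,80', '533,140,78', '546,137,74', '551,123,78']
198 ['474,232,44', '475,211,55', '478,194,61', '474,167,76', '480,154,80', '491,148,78', '502,143,75', '510,133,77', '518,123,78', '527,114,78', '536,106,78']
202 ['472,231,31', '471,208,42', '469,183,56', '471,164,64', '470,143,75', '477,131,78', '487,124,77', '495,114,78', '506,109,75', '529,118,60', '541,112,58']
206 ['485,252,-1', '459,191,41', '467,181,42', '466,159,54', '470,144,60', '478,133,62', '473,107,77', '500,122,57', '512,117,53', '528,117,46', '544,117,38']
[[268.1, 176.9], [261.7, 175.3], [254.8, 176.6], [251.2, 180.0], [253.2, 183.7], [259.7, 185.3], [266.8, 183.9], [270.2, 180.4]]
```

View pics/d2.png

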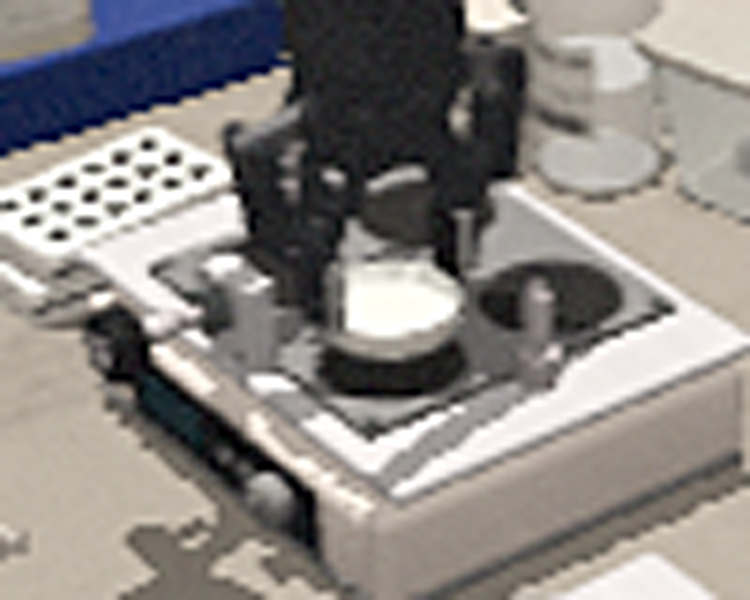

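The dish is over its pocket: lid centre (398,305), pocket rim at (395,365) directly below. Lowering it in.

>>> play_rows(
  motion=[
    {"grip": 0.5, "dx": 0, "dy": -1.2, "dz": 8, "ax": 0, "ay": 0, "az": 0},
    {"grip": 0.5, "dx": 0, "dy": 0, "dz": 5, "ax": 0, "ay": 0, "az": 0},
    {"grip": 0.5, "dx": 0, "dy": 0, "dz": 2, "ax": 0, "ay": 0, "az": 0},
    {"grip": 0.5, "dx": 0, "dy": 0, "dz": 1, "ax": 0, "ay": 0, "az": 0},
    {"grip": 0.5, "dx": 0, "dy": 0, "dz": 1, "ax": 0, "ay": 0, "az": 0},
    {"grip": 0.5, "dx": 0, "dy": 0, "dz": 1, "ax": 0, "ay": 0, "az": 0},
    {"grip": 0.5, "dx": 0, "dy": 0, "dz": 0, "ax": 0, "ay": 0, "az": 0},
    {"grip": 0.5, "dx": 0, "dy": 0, "dz": 0, "ax": 0, "ay": 0, "az": 0},
  ],
)

```text
time: 20.6
eef_pos: [528.6, 189.2, 68.0]
tool_rot: [0.001, 0.734, 0.68, 0.002]
ft_force: [-0.2, 0.4, -0.9]
gripper_width: 56.1
finger_force: 42.7
```

>>> play_rows(
  motion=[
    {"grip": 0.5, "dx": 0, "dy": 0, "dz": 1, "ax": 0, "ay": 0, "az": 0},
    {"grip": 0.5, "dx": 0, "dy": 0, "dz": 1, "ax": 0, "ay": 0, "az": 0},
    {"grip": 0.5, "dx": 0, "dy": 0, "dz": 0, "ax": 0, "ay": 0, "az": 0},
    {"grip": 0.5, "dx": 0, "dy": 0, "dz": 0, "ax": 0, "ay": 0, "az": 0},
  ],
)

```text
time: 20.93
eef_pos: [528.7, 189.2, 66.2]
tool_rot: [0.001, 0.734, 0.68, 0.002]
ft_force: [-1.3, 0.3, 1.6]
gripper_width: 56.5
finger_force: 43.0
```

Contact with the floor at the expected height, so I'm releasing, rising and heading for dish B.

>>> play_rows(
  motion=[
    {"grip": 0.8, "dx": 0, "dy": 0, "dz": 0, "ax": 0, "ay": 0, "az": 0},
    {"grip": 1, "dx": 0, "dy": 0, "dz": 0, "ax": 0, "ay": 0, "az": 0},
    {"grip": 1, "dx": 0, "dy": 0, "dz": 0, "ax": 0, "ay": 0, "az": 0},
    {"grip": 1, "dx": 0, "dy": 0, "dz": 0, "ax": 0, "ay": 0, "az": 0},
    {"grip": 1, "dx": 0, "dy": 0, "dz": 0, "ax": 0, "ay": 0, "az": 0},
    {"grip": 1, "dx": 0, "dy": 0, "dz": -20, "ax": 0, "ay": 0, "az": 0},
    {"grip": 1, "dx": 0, "dy": 0, "dz": -30, "ax": 0, "ay": 0, "az": 0},
    {"grip": 1, "dx": 0, "dy": 0, "dz": -30, "ax": 0, "ay": 0, "az": 0},
    {"grip": 1, "dx": -33, "dy": -2, "dz": 0, "ax": 0, "ay": 0, "az": 0},
    {"grip": 1, "dx": -33, "dy": -2, "dz": 0, "ax": 0, "ay": 0, "az": 0},
    {"grip": 1, "dx": -33, "dy": -2, "dz": 0, "ax": 0, "ay": 0, "az": 0},
    {"grip": 1, "dx": -33, "dy": -2, "dz": 0, "ax": 0, "ay": 0, "az": 0},
    {"grip": 1, "dx": -33, "dy": -2, "dz": 0, "ax": 0, "ay": 0, "az": 0},
    {"grip": 1, "dx": -33, "dy": -2, "dz": 0, "ax": 0, "ay": 0, "az": 0},
    {"grip": 1, "dx": -33, "dy": -2, "dz": 0, "ax": 0, "ay": 0, "az": 0},
    {"grip": 1, "dx": -33, "dy": -2, "dz": 0, "ax": 0, "ay": 0, "az": 0},
    {"grip": 1, "dx": -33, "dy": -2, "dz": 0, "ax": 0, "ay": 0, "az": 0},
    {"grip": 1, "dx": -33, "dy": -2, "dz": 0, "ax": 0, "ay": 0, "az": 0},
    {"grip": 1, "dx": 0, "dy": 0, "dz": 0, "ax": 0, "ay": 0, "az": 0},
    {"grip": 1, "dx": 0, "dy": 0, "dz": 0, "ax": 0, "ay": 0, "az": 0},
  ],
)

```text
time: 22.6
eef_pos: [482.8, -139.9, 145.4]
tool_rot: [0.001, 0.735, 0.678, 0.002]
ft_force: [-0.3, -0.2, -0.9]
gripper_width: 85.7
finger_force: 0.0
```

Run:
```python
from dishes import *
im,D=get_image("top");dishes(im)
s,Ds=get_image("scene");P=cloud("scene",Ds)
for n,I in(("top",im),("scene",s)):
    g=I.min(-1);m=(g>150).astype(np.uint8)
    c=np.array(w2px(n,(528,188,90))).round().astype(int);print(n,c,I[c[1],c[0]])
    m[:]=0;w=np.zeros_like(m);cv2.circle(w,tuple(int(a) for a in c),14,1,-1);m=((g>185)&(w>0)).astype(np.uint8)
    k,l,st,ce=cv2.connectedComponentsWithStats(m)
    for i in range(1,k):
        if st[i,4]>20: print(ce[i].round(1),st[i],px2w(n,*ce[i],91).round(1))
c=w2px("scene",(528,188,90));u,v=int(c[0]),int(c[1]);Q=P[v-4:v+5:2,u-4:u+5:2].reshape(-1,3);print(np.nanmedian(Q,0))
plan(442,-389,60,-4.4)
```

```text
dish [422.6 245.2] [414 236  18  19 253] [ 441.  -388.4   13. ]
top [241 217] [247 246 248]
[240.  217.8] [231 209  19  19 283] [526.6 191.5  91. ]
scene [261 186] [255 255 244]
[261.2 184.7] [252 180  19  10 154] [530.8 190.8  91. ]
[261.  196.4] [248 191  26  10  67] [487.7 138.3  91. ]
[529.74376559 190.34773077  92.11066414]
t22.7 pos [ 483.  -137.9  145.3] head -4.4 turn [ 0.003 -0.002  0.   ] d [-253.5  -21.6   85.3] rows 6.4 F [-0.3  0.4  0.2] w 85.2
```

>>> play_rows(
  motion=[
    {"grip": 0.88, "dx": -31, "dy": -2.7, "dz": 0, "ax": 0.003, "ay": -0.002, "az": 0},
    {"grip": 0.88, "dx": -32, "dy": -2.7, "dz": 0, "ax": 0, "ay": 0, "az": 0},
    {"grip": 0.88, "dx": -32, "dy": -2.7, "dz": 0, "ax": 0, "ay": 0, "az": 0},
    {"grip": 0.88, "dx": -32, "dy": -2.7, "dz": 0, "ax": 0, "ay": 0, "az": 0},
    {"grip": 0.88, "dx": -32, "dy": -2.7, "dz": 10, "ax": 0, "ay": 0, "az": 0},
    {"grip": 0.88, "dx": -32, "dy": -2.7, "dz": 20, "ax": 0, "ay": 0, "az": 0},
    {"grip": 0.88, "dx": -32, "dy": -2.7, "dz": 20, "ax": 0, "ay": 0, "az": 0},
    {"grip": 0.88, "dx": -30.5, "dy": -2.7, "dz": 20, "ax": 0, "ay": 0, "az": 0},
    {"grip": 0.88, "dx": 0, "dy": 0, "dz": 20, "ax": 0, "ay": 0, "az": 0},
    {"grip": 0.88, "dx": 0, "dy": 0, "dz": 0, "ax": 0, "ay": 0, "az": 0},
    {"grip": 0.88, "dx": 0, "dy": 0, "dz": 0, "ax": 0, "ay": 0, "az": 0},
    {"grip": 0.88, "dx": 0, "dy": 0, "dz": 0, "ax": 0, "ay": 0, "az": 0},
  ],
)

```text
time: 23.7
eef_pos: [443.4, -388.4, 56.4]
tool_rot: [0.001, 0.733, 0.68, 0.0]
ft_force: [0.7, -0.8, 0.4]
gripper_width: 75.4
finger_force: 0.0
```

Run:
```python
from h import *
plan(442,-389,-16,-4.4)
im,D=get_image("scene")
g=im.min(-1);m=(g>195).astype(np.uint8);m[:255]=0;m[340:]=0;m[:,:345]=0;m[:,425:]=0
k,l,st,ce=cv2.connectedComponentsWithStats(m)
for i in range(1,k):
    if st[i,4]>50: print("scene",ce[i].round(1),st[i],px2w("scene",*ce[i],12).round(1))
```

```text
t23.7 pos [ 443.4 -388.4   56.4] head -4.3 turn [0.001 0.001 0.002] d [-0.7 -1.3 72.4] rows 1.7 F [ 0.7 -0.8  0.4] w 75.4
scene [385.6 318.7] [374 310  24  18 340] [ 441.9 -390.2   12. ]
```

>>> play_rows(
  motion=[
    {"grip": 0.88, "dx": -1, "dy": -1.2, "dz": 22, "ax": 0, "ay": 0, "az": 0},
    {"grip": 0.88, "dx": 0, "dy": 0, "dz": 22, "ax": 0, "ay": 0, "az": 0},
    {"grip": 0.88, "dx": 0, "dy": 0, "dz": 18, "ax": 0, "ay": 0, "az": 0},
    {"grip": 0.88, "dx": 0, "dy": 0, "dz": 10, "ax": 0, "ay": 0, "az": 0},
    {"grip": 0.88, "dx": 0, "dy": 0, "dz": 0, "ax": 0, "ay": 0, "az": 0},
    {"grip": 0.88, "dx": 0, "dy": 0, "dz": 0, "ax": 0, "ay": 0, "az": 0},
    {"grip": 0.5, "dx": 0, "dy": 0, "dz": 0, "ax": 0, "ay": 0, "az": 0},
    {"grip": 0.5, "dx": 0, "dy": 0, "dz": 0, "ax": 0, "ay": 0, "az": 0},
    {"grip": 0.5, "dx": 0, "dy": 0, "dz": 0, "ax": 0, "ay": 0, "az": 0},
    {"grip": 0.5, "dx": 0, "dy": 0, "dz": 0, "ax": 0, "ay": 0, "az": 0},
    {"grip": 0.5, "dx": 0, "dy": 0, "dz": 0, "ax": 0, "ay": 0, "az": 0},
  ],
  squeeze=40,
)

```text
time: 24.67
eef_pos: [442.4, -391.7, -14.0]
tool_rot: [0.002, 0.734, 0.68, 0.0]
ft_force: [-0.6, 1.5, 3.8]
gripper_width: 56.6
finger_force: 41.6
```

>>> play_rows(
  motion=[
    {"grip": 0.5, "dx": 0, "dy": 0, "dz": -10, "ax": 0, "ay": 0, "az": 0},
    {"grip": 0.5, "dx": 0, "dy": 0, "dz": -30, "ax": 0, "ay": 0, "az": 0},
    {"grip": 0.5, "dx": 0, "dy": 0, "dz": -35, "ax": 0, "ay": 0, "az": 0},
    {"grip": 0.5, "dx": 10, "dy": 1, "dz": -35, "ax": 0, "ay": 0, "az": 0},
    {"grip": 0.5, "dx": 20, "dy": 1, "dz": -30, "ax": 0, "ay": 0, "az": 0},
    {"grip": 0.5, "dx": 30, "dy": 2, "dz": -15, "ax": 0, "ay": 0, "az": 0},
    {"grip": 0.5, "dx": 32, "dy": 2, "dz": 0, "ax": 0, "ay": 0, "az": 0},
    {"grip": 0.5, "dx": 32, "dy": 2, "dz": 0, "ax": 0, "ay": 0, "az": 0},
    {"grip": 0.5, "dx": 32, "dy": 2, "dz": 0, "ax": 0, "ay": 0, "az": 0},
    {"grip": 0.5, "dx": 32, "dy": 2, "dz": 0, "ax": 0, "ay": 0, "az": 0},
    {"grip": 0.5, "dx": 32, "dy": 2, "dz": 0, "ax": 0, "ay": 0, "az": 0},
    {"grip": 0.5, "dx": 32, "dy": 2, "dz": 0, "ax": 0, "ay": 0, "az": 0},
    {"grip": 0.5, "dx": 32, "dy": 2, "dz": 0, "ax": 0, "ay": 0, "az": 0},
    {"grip": 0.5, "dx": 32, "dy": 2, "dz": 0, "ax": 0, "ay": 0, "az": 0},
    {"grip": 0.5, "dx": 32, "dy": 2, "dz": 0, "ax": 0, "ay": 0, "az": 0},
    {"grip": 0.5, "dx": 32, "dy": 2, "dz": 0, "ax": 0, "ay": 0, "az": 0},
    {"grip": 0.5, "dx": 32, "dy": 2, "dz": 0, "ax": 0, "ay": 0, "az": 0},
    {"grip": 0.5, "dx": 32, "dy": 2, "dz": 0, "ax": 0, "ay": 0, "az": 0},
    {"grip": 0.5, "dx": 32, "dy": 2, "dz": 0, "ax": 0, "ay": 0, "az": 0},
    {"grip": 0.5, "dx": 32, "dy": 2, "dz": 0, "ax": 0, "ay": 0, "az": 0},
  ],
)

```text
time: 26.33
eef_pos: [512.1, 115.3, 139.9]
tool_rot: [0.001, 0.734, 0.68, 0.001]
ft_force: [0.5, -0.1, -0.8]
gripper_width: 56.6
finger_force: 42.8
```

Run:
```python
from h import *
plan(535.9,282.5,140,-4.4)
```

```text
t26.3 pos [512.1 115.3 139.9] head -4.4 turn [0.003 0.001 0.   ] d [ 1.686e+02  1.090e+01 -1.000e-01] rows 4.1 F [ 0.5 -0.1 -0.8] w 56.6
```

>>> play_rows(
  motion=[
    {"grip": 0.5, "dx": 32, "dy": 2, "dz": 0, "ax": 0, "ay": 0, "az": 0},
    {"grip": 0.5, "dx": 32, "dy": 2, "dz": 0, "ax": 0, "ay": 0, "az": 0},
    {"grip": 0.5, "dx": 32, "dy": 2, "dz": 0, "ax": 0, "ay": 0, "az": 0},
    {"grip": 0.5, "dx": 32, "dy": 2, "dz": 0, "ax": 0, "ay": 0, "az": 0},
    {"grip": 0.5, "dx": 25, "dy": 2, "dz": 0, "ax": 0, "ay": 0, "az": 0},
    {"grip": 0.5, "dx": 15, "dy": 1, "dz": 0, "ax": 0, "ay": 0, "az": 0},
    {"grip": 0.5, "dx": 0, "dy": 0, "dz": 0, "ax": 0, "ay": 0, "az": 0},
    {"grip": 0.5, "dx": 0, "dy": 0, "dz": 15, "ax": 0, "ay": 0, "az": 0},
    {"grip": 0.5, "dx": 0, "dy": 0, "dz": 20, "ax": 0, "ay": 0, "az": 0},
    {"grip": 0.5, "dx": 0, "dy": 0, "dz": 20, "ax": 0, "ay": 0, "az": 0},
    {"grip": 0.5, "dx": 0, "dy": 0, "dz": 0, "ax": 0, "ay": 0, "az": 0},
    {"grip": 0.5, "dx": 0, "dy": 0, "dz": 0, "ax": 0, "ay": 0, "az": 0},
    {"grip": 0.5, "dx": 0, "dy": 0, "dz": 0, "ax": 0, "ay": 0, "az": 0},
  ],
)

```text
time: 27.42
eef_pos: [536.2, 279.7, 84.4]
tool_rot: [0.001, 0.734, 0.679, 0.0]
ft_force: [0.4, -0.0, -0.6]
gripper_width: 56.7
finger_force: 42.8
```

Run:
```python
from h import *
plan(535.9,282.5,67,-4.4)
im,D=get_image("scene");P=cloud("scene",D)
m=(im.min(-1)>150)&(P[...,2]>102)&(P[...,2]<118)&(np.abs(P[...,0]-535)<45)&(np.abs(P[...,1]-281)<45)
Q=P[m];print(len(Q),np.percentile(Q,[2,50,98],axis=0).round(1))
```

```text
t27.4 pos [536.2 279.7  84.4] head -4.4 turn [ 0.002  0.    -0.   ] d [ 2.8 -0.5 17.4] rows 0.4 F [ 0.4 -0.  -0.6] w 56.7
122 [[509.1 250.9 109.2]
 [538.5 274.2 113.6]
 [564.3 307.2 117.1]]
```

>>> play_rows(
  motion=[
    {"grip": 0.5, "dx": 3, "dy": -0.5, "dz": 6, "ax": 0, "ay": 0, "az": 0},
    {"grip": 0.5, "dx": 0, "dy": 0, "dz": 5, "ax": 0, "ay": 0, "az": 0},
    {"grip": 0.5, "dx": 0, "dy": 0, "dz": 2, "ax": 0, "ay": 0, "az": 0},
    {"grip": 0.5, "dx": 0, "dy": 0, "dz": 1, "ax": 0, "ay": 0, "az": 0},
    {"grip": 0.5, "dx": 0, "dy": 0, "dz": 1, "ax": 0, "ay": 0, "az": 0},
    {"grip": 0.5, "dx": 0, "dy": 0, "dz": 1, "ax": 0, "ay": 0, "az": 0},
    {"grip": 0.5, "dx": 0, "dy": 0, "dz": 1, "ax": 0, "ay": 0, "az": 0},
    {"grip": 0.5, "dx": 0, "dy": 0, "dz": 0, "ax": 0, "ay": 0, "az": 0},
    {"grip": 0.5, "dx": 0, "dy": 0, "dz": 0, "ax": 0, "ay": 0, "az": 0},
  ],
)

```text
time: 28.22
eef_pos: [535.2, 282.8, 66.9]
tool_rot: [0.001, 0.734, 0.68, -0.0]
ft_force: [-3.5, -3.9, 6.8]
gripper_width: 56.4
finger_force: 43.6
```

>>> play_rows(
  motion=[
    {"grip": 0.5, "dx": 0, "dy": 0, "dz": -1, "ax": 0, "ay": 0, "az": 0},
    {"grip": 0.5, "dx": -0.7, "dy": -0.5, "dz": 0, "ax": 0, "ay": 0, "az": 0},
    {"grip": 0.5, "dx": -0.7, "dy": -0.5, "dz": 0, "ax": 0, "ay": 0, "az": 0},
    {"grip": 0.5, "dx": 0, "dy": 0, "dz": 1, "ax": 0, "ay": 0, "az": 0},
    {"grip": 0.5, "dx": 0, "dy": 0, "dz": 1, "ax": 0, "ay": 0, "az": 0},
    {"grip": 0.5, "dx": 0, "dy": 0, "dz": 0, "ax": 0, "ay": 0, "az": 0},
    {"grip": 0.5, "dx": 0, "dy": 0, "dz": 0, "ax": 0, "ay": 0, "az": 0},
  ],
)

```text
time: 28.8
eef_pos: [535.0, 282.2, 66.4]
tool_rot: [0.001, 0.734, 0.68, 0.001]
ft_force: [-1.3, -0.9, 9.9]
gripper_width: 56.7
finger_force: 43.9
```

Run:
```python
from h import *
im,D=get_image("scene");P=cloud("scene",D)
m=(im.min(-1)>150)&(P[...,2]>87)&(P[...,2]<105)&(np.hypot(P[...,0]-537,P[...,1]-276)<18)
Q=P[m];print(len(Q),np.percentile(Q,[10,50,90],axis=0).round(1))
A=np.c_[Q[:,:2]-[537,280],np.ones(len(Q))];print(np.linalg.lstsq(A,Q[:,2],rcond=None)[0])
m=(im.min(-1)>150)&(P[...,2]>87)&(P[...,2]<100)&(np.hypot(P[...,0]-529,P[...,1]-189)<22)
Q=P[m];print("dish1",len(Q),np.percentile(Q,[10,50,90],axis=0).round(1))
```

```text
50 [[527.  263.3  92.4]
 [538.2 275.8  94.6]
 [551.3 287.1  97.7]]
[-2.52640583e-02  1.18411239e-01  9.54222311e+01]
dish1 80 [[514.7 174.   90.7]
 [528.9 189.1  93. ]
 [544.1 204.5  95.2]]
```

>>> play_rows(
  motion=[
    {"grip": 0.5, "dx": 0, "dy": 0, "dz": -1.5, "ax": 0, "ay": 0, "az": 0},
    {"grip": 0.5, "dx": -1, "dy": 0, "dz": 0, "ax": 0, "ay": 0, "az": 0},
    {"grip": 0.5, "dx": -1, "dy": 0, "dz": 0, "ax": 0, "ay": 0, "az": 0},
    {"grip": 0.5, "dx": 0, "dy": 0, "dz": 0, "ax": 0, "ay": 0, "az": 0},
    {"grip": 0.5, "dx": 0, "dy": 0, "dz": 1, "ax": 0, "ay": 0, "az": 0},
    {"grip": 0.5, "dx": 0, "dy": 0, "dz": 1, "ax": 0, "ay": 0, "az": 0},
    {"grip": 0.5, "dx": 0, "dy": 0, "dz": 0, "ax": 0, "ay": 0, "az": 0},
    {"grip": 0.5, "dx": 0, "dy": 0, "dz": 0, "ax": 0, "ay": 0, "az": 0},
  ],
)

```text
time: 29.52
eef_pos: [533.5, 279.8, 64.2]
tool_rot: [0.0, 0.734, 0.68, -0.001]
ft_force: [-1.8, -0.5, 1.4]
gripper_width: 56.5
finger_force: 43.0
```

```bash
cat > chk.py <<'E'
from h import *
im,D=get_image("scene");P=cloud("scene",D)
m=(im.min(-1)>150)&(P[...,2]>87)&(P[...,2]<105)&(np.hypot(P[...,0]-537,P[...,1]-276)<18)
Q=P[m];A=np.c_[Q[:,:2]-[537,280],np.ones(len(Q))];print(len(Q),np.linalg.lstsq(A,Q[:,2],rcond=None)[0].round(3))
plan(535.9,282,66,-4.4)
E
python3 chk.py
```

```text
47 [-5.0000e-03  3.6000e-02  9.3504e+01]
t29.6 pos [533.6 279.8  64.2] head -4.4 turn [0.    0.001 0.   ] d [ 2.3  2.1 -1.8] rows 0.1 F [ 0.2 -0.2  1.4] w 56.3
```

>>> play_rows(
  motion=[
    {"grip": 0.8, "dx": 0, "dy": 0, "dz": 0, "ax": 0, "ay": 0, "az": 0},
    {"grip": 1, "dx": 0, "dy": 0, "dz": 0, "ax": 0, "ay": 0, "az": 0},
    {"grip": 1, "dx": 0, "dy": 0, "dz": 0, "ax": 0, "ay": 0, "az": 0},
    {"grip": 1, "dx": 0, "dy": 0, "dz": 0, "ax": 0, "ay": 0, "az": 0},
    {"grip": 1, "dx": 0, "dy": 0, "dz": 0, "ax": 0, "ay": 0, "az": 0},
    {"grip": 1, "dx": 0, "dy": 0, "dz": -20, "ax": 0, "ay": 0, "az": 0},
    {"grip": 1, "dx": 0, "dy": 0, "dz": -30, "ax": 0, "ay": 0, "az": 0},
    {"grip": 1, "dx": 0, "dy": 0, "dz": -30, "ax": 0, "ay": 0, "az": 0},
    {"grip": 1, "dx": -33, "dy": -5, "dz": 0, "ax": 0, "ay": 0, "az": 0},
    {"grip": 1, "dx": -33, "dy": -5, "dz": 0, "ax": 0, "ay": 0, "az": 0},
    {"grip": 1, "dx": -33, "dy": -5, "dz": 0, "ax": 0, "ay": 0, "az": 0},
    {"grip": 1, "dx": -33, "dy": -5, "dz": 0, "ax": 0, "ay": 0, "az": 0},
    {"grip": 1, "dx": -33, "dy": -5, "dz": 0, "ax": 0, "ay": 0, "az": 0},
    {"grip": 1, "dx": -33, "dy": -5, "dz": 0, "ax": 0, "ay": 0, "az": 0},
    {"grip": 1, "dx": -33, "dy": -5, "dz": 0, "ax": 0, "ay": 0, "az": 0},
    {"grip": 1, "dx": -33, "dy": -5, "dz": 0, "ax": 0, "ay": 0, "az": 0},
    {"grip": 1, "dx": -33, "dy": -5, "dz": 0, "ax": 0, "ay": 0, "az": 0},
    {"grip": 1, "dx": 0, "dy": 0, "dz": 0, "ax": 0, "ay": 0, "az": 0},
    {"grip": 1, "dx": 0, "dy": 0, "dz": 0, "ax": 0, "ay": 0, "az": 0},
  ],
)

```text
time: 31.15
eef_pos: [466.3, -14.1, 145.0]
tool_rot: [0.001, 0.735, 0.678, 0.0]
ft_force: [0.4, -0.4, -0.1]
gripper_width: 85.2
finger_force: 0.0
```

Run:
```python
from h import *
im,D=get_image("scene");P=cloud("scene",D);t,Dt=get_image("top")
for c in((529,189),(536,282)):
    m=(im.min(-1)>150)&(P[...,2]>85)&(P[...,2]<105)&(np.hypot(P[...,0]-c[0],P[...,1]-c[1])<26)
    Q=P[m];A=np.c_[Q[:,:2]-c,np.ones(len(Q))];print(len(Q),np.linalg.lstsq(A,Q[:,2],rcond=None)[0].round(3))
# handle of plate, from scene depth
m=(P[...,2]>40)&(P[...,2]<56)&(np.abs(P[...,0]-500)<40)&(np.abs(P[...,1]+22)<70)&(im.max(-1)<110)
Q=P[m];print("handle",len(Q),Q.mean(0).round(1),cv2.minAreaRect(Q[:,:2].astype(np.float32)))
a=cv2.resize(im[130:290,200:360],(600,600),interpolation=cv2.INTER_CUBIC);save(a,"e1.png")
plan(501.7,-22.3,60,-4.4)
```

```text
74 [-1.3000e-02  1.8000e-02  9.2348e+01]
82 [1.0000e-03 8.0000e-03 9.2965e+01]
handle 122 [497.7 -28.2  48.1] ((499.6112976074219, -26.101524353027344), (91.14232635498047, 13.227001190185547), 83.67382049560547)
t31.2 pos [466.5 -12.3 144.9] head -4.4 turn [ 0.001  0.    -0.   ] d [-7.3 35.8 84.9] rows 2.2 F [0.2 0.1 0.1] w 85.4
```

View pics/e1.png

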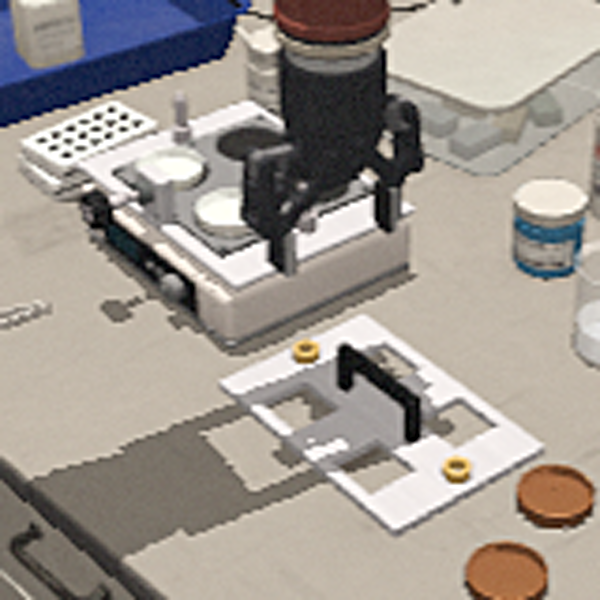

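Both lids are flat at about z=92, at (170,168) and (222,212). The plate lies at (385,420) with its handle free. Fetching it with the same grasp.

>>> play_rows(
  motion=[
    {"grip": 1, "dx": -5, "dy": 18, "dz": 0, "ax": 0, "ay": 0, "az": 0},
    {"grip": 1, "dx": -5, "dy": 18, "dz": 20, "ax": 0, "ay": 0, "az": 0},
    {"grip": 1, "dx": 0, "dy": 0, "dz": 30, "ax": 0, "ay": 0, "az": 0},
    {"grip": 1, "dx": 0, "dy": 0, "dz": 30, "ax": 0, "ay": 0, "az": 0},
    {"grip": 1, "dx": 0, "dy": 0, "dz": 0, "ax": 0, "ay": 0, "az": 0},
    {"grip": 1, "dx": 0, "dy": 0, "dz": 0, "ax": 0, "ay": 0, "az": 0},
    {"grip": 1, "dx": 0, "dy": 0, "dz": 0, "ax": 0, "ay": 0, "az": 0},
  ],
)

```text
time: 31.83
eef_pos: [502.4, -24.6, 66.0]
tool_rot: [0.001, 0.733, 0.68, 0.0]
ft_force: [1.5, -0.1, 0.7]
gripper_width: 85.5
finger_force: 0.0
```

```bash
python3 -c "
from h import *
plan(501.7,-22.3,9,-4.4)"
```

```text
t31.8 pos [502.4 -24.6  66. ] head -4.3 turn [0.002 0.001 0.002] d [ 2.3 -0.8 57. ] rows 1.4 F [ 1.5 -0.1  0.7] w 85.5
```

>>> play_rows(
  motion=[
    {"grip": 1, "dx": 2.3, "dy": -0.8, "dz": 20, "ax": 0, "ay": 0, "az": 0},
    {"grip": 1, "dx": 0, "dy": 0, "dz": 20, "ax": 0, "ay": 0, "az": 0},
    {"grip": 1, "dx": 0, "dy": 0, "dz": 16, "ax": 0, "ay": 0, "az": 0},
    {"grip": 1, "dx": 0, "dy": 0, "dz": 0, "ax": 0, "ay": 0, "az": 0},
    {"grip": 1, "dx": 0, "dy": 0, "dz": 0, "ax": 0, "ay": 0, "az": 0},
    {"grip": 0, "dx": 0, "dy": 0, "dz": 0, "ax": 0, "ay": 0, "az": 0},
    {"grip": 0, "dx": 0, "dy": 0, "dz": 0, "ax": 0, "ay": 0, "az": 0},
    {"grip": 0, "dx": 0, "dy": 0, "dz": 0, "ax": 0, "ay": 0, "az": 0},
    {"grip": 0, "dx": 0, "dy": 0, "dz": 0, "ax": 0, "ay": 0, "az": 0},
    {"grip": 0, "dx": 0, "dy": 0, "dz": 0, "ax": 0, "ay": 0, "az": 0},
    {"grip": 0, "dx": 0, "dy": 0, "dz": 0, "ax": 0, "ay": 0, "az": 0},
    {"grip": 0, "dx": 0, "dy": 0, "dz": 0, "ax": 0, "ay": 0, "az": 0},
    {"grip": 0, "dx": 0, "dy": 0, "dz": 0, "ax": 0, "ay": 0, "az": 0},
  ],
  squeeze=100,
)

```text
time: 32.92
eef_pos: [501.3, -23.3, 9.3]
tool_rot: [0.001, 0.734, 0.68, 0.0]
ft_force: [-0.7, 0.6, 6.0]
gripper_width: 10.0
finger_force: 98.2
```

>>> play_rows(
  motion=[
    {"grip": 0, "dx": 0, "dy": 0, "dz": -10, "ax": 0, "ay": 0, "az": 0},
    {"grip": 0, "dx": 0, "dy": 0, "dz": -20, "ax": 0, "ay": 0, "az": 0},
    {"grip": 0, "dx": 0, "dy": 0, "dz": -30, "ax": 0, "ay": 0, "az": 0},
    {"grip": 0, "dx": 0, "dy": 0, "dz": -30, "ax": 0, "ay": 0, "az": 0},
    {"grip": 0, "dx": 0, "dy": 0, "dz": -30, "ax": 0, "ay": 0, "az": 0},
    {"grip": 0, "dx": 0, "dy": 0, "dz": -25, "ax": 0, "ay": 0, "az": 0},
    {"grip": 0, "dx": 0, "dy": 0, "dz": -10, "ax": 0, "ay": 0, "az": 0},
    {"grip": 0, "dx": 15, "dy": 3, "dz": 0, "ax": 0, "ay": 0, "az": 0},
    {"grip": 0, "dx": 25, "dy": 5, "dz": 0, "ax": 0, "ay": 0, "az": 0},
    {"grip": 0, "dx": 28, "dy": 6, "dz": 0, "ax": 0, "ay": 0, "az": 0},
    {"grip": 0, "dx": 28, "dy": 6, "dz": 0, "ax": 0, "ay": 0, "az": 0},
    {"grip": 0, "dx": 28, "dy": 6, "dz": 0, "ax": 0, "ay": 0, "az": 0},
    {"grip": 0, "dx": 28, "dy": 6, "dz": 0, "ax": 0, "ay": 0, "az": 0},
    {"grip": 0, "dx": 28, "dy": 6, "dz": 0, "ax": 0, "ay": 0, "az": 0},
    {"grip": 0, "dx": 28, "dy": 6, "dz": 0, "ax": 0, "ay": 0, "az": 0},
    {"grip": 0, "dx": 25, "dy": 5, "dz": 0, "ax": 0, "ay": 0, "az": 0},
    {"grip": 0, "dx": 17, "dy": 3, "dz": 0, "ax": 0, "ay": 0, "az": 0},
    {"grip": 0, "dx": 7, "dy": 1, "dz": 0, "ax": 0, "ay": 0, "az": 0},
    {"grip": 0, "dx": 0, "dy": 0, "dz": 0, "ax": 0, "ay": 0, "az": 0},
    {"grip": 0, "dx": 0, "dy": 0, "dz": 0, "ax": 0, "ay": 0, "az": 0},
  ],
)

```text
time: 34.58
eef_pos: [572.3, 228.5, 162.1]
tool_rot: [0.0, 0.733, 0.68, -0.001]
ft_force: [0.1, -0.4, -4.6]
gripper_width: 9.7
finger_force: 98.3
```

```bash
cat > pl.py <<'E'
from h import *
import sys
def fit(zt):
    im,D=get_image("scene");P=cloud("scene",D)
    m=(np.abs(P[...,2]-zt)<16)&(np.abs(P[...,0]-573)<95)&(np.abs(P[...,1]-230)<125)&(im.min(-1)>110)
    Q=P[m];A=np.c_[Q[:,:2]-[573,230],np.ones(len(Q))]
    k=np.ones(len(Q),bool)
    for _ in range(4):
        c=np.linalg.lstsq(A[k],Q[k,2],rcond=None)[0];k=np.abs(Q[:,2]-A@c)<4
    r=cv2.minAreaRect(Q[k][:,:2].astype(np.float32));print("plane",k.sum(),c.round(4),"rect",[np.round(x,1) for x in r])
    # bush px
    h=cv2.cvtColor(im,cv2.COLOR_RGB2HSV);b=((h[...,0]>12)&(h[...,0]<28)&(h[...,1]>130)&(h[...,2]>110)).astype(np.uint8)
    k,l,st,ce=cv2.connectedComponentsWithStats(b)
    for i in range(1,k):
        w=px2w("scene",*ce[i],c[2]+6)
        if st[i,4]>=6 and abs(w[0]-573)<60 and abs(w[1]-230)<130: print("bush",ce[i].round(1),st[i,4],w.round(1))
fit(float(sys.argv[1]));plan(574.2,229.6,130,-4.4)
E
python3 pl.py 165
```

```text
plane 1054 [-6.00000e-04  1.20000e-03  1.60987e+02] rect [array([572. , 227.1]), array([229.4, 153.1]), np.float64(85.1)]
bush [246.1 145. ] 21 [576.9 321.1 167. ]
bush [280.4 167.3] 23 [563.3 132.1 167. ]
t34.6 pos [572.5 228.1 162.5] head -4.4 turn [-0.001  0.002  0.   ] d [ 1.7  1.6 32.5] rows 0.8 F [ 0.5  0.6 -5.5] w 10.0
```

Run:
```python
from h import *
im,D=get_image("scene");P=cloud("scene",D)
d=np.load("scene0.npz");P0=cloud("scene",d["D"])
r=np.deg2rad(-4.4);c,s=np.cos(r),np.sin(r)
for n,Q,zt in(("seated",P0,102.5),("now",P,161)):
    m=(np.abs(Q[...,2]-zt)<4)&(np.abs(Q[...,0]-570)<130)&(np.abs(Q[...,1]-230)<150);q=Q[m]
    L=(q[:,:2]-[573,230.5])@np.array([[c,-s],[s,c]])
    k=np.abs(L[:,0])<60;y=L[k,1];k=(np.abs(L[:,1])<105)&(np.abs(L[:,1])>25);x=L[k,0]
    print(n,"y",np.percentile(y,[.3,1,3,50,97,99,99.7]).round(1),"x",np.percentile(x,[.3,1,3,50,97,99,99.7]).round(1))
    if n=="seated":
        m=(Q[...,2]>130)&(np.abs(Q[...,0]-570)<40)&(np.abs(Q[...,1]-230)<75);q=Q[m];print("handle",q.mean(0).round(1))
```

```text
seated y [-115.4 -114.1 -112.5  -15.5  106.1  109.6  113. ] x [-76.  -74.6 -73.  -10.9  73.1  74.5  75.7]
handle [570.5 224.4 141.6]
now y [-117.8 -116.6 -114.4  -21.2  101.6  106.6  110.7] x [-76.4 -75.9 -74.6 -16.8  70.   72.9  73.5]
```

>>> play_rows(
  motion=[
    {"grip": 0, "dx": 2, "dy": 1.6, "dz": 6, "ax": 0, "ay": 0, "az": 0},
    {"grip": 0, "dx": 0, "dy": 0, "dz": 8, "ax": 0, "ay": 0, "az": 0},
    {"grip": 0, "dx": 0, "dy": 0, "dz": 6, "ax": 0, "ay": 0, "az": 0},
    {"grip": 0, "dx": 0, "dy": 0, "dz": 2, "ax": 0, "ay": 0, "az": 0},
    {"grip": 0, "dx": 0, "dy": 0, "dz": 0, "ax": 0, "ay": 0, "az": 0},
    {"grip": 0, "dx": 0, "dy": 0, "dz": 0, "ax": 0, "ay": 0, "az": 0},
    {"grip": 0, "dx": 0, "dy": 0, "dz": 0, "ax": 0, "ay": 0, "az": 0},
  ],
)

```text
time: 35.27
eef_pos: [575.2, 231.1, 141.8]
tool_rot: [0.001, 0.734, 0.68, 0.0]
ft_force: [-0.0, -0.1, -4.5]
gripper_width: 9.8
finger_force: 98.2
```

```bash
python3 pl.py 140
```

```text
plane 1057 [8.000000e-04 2.000000e-04 1.405293e+02] rect [array([575.6, 230.5]), array([234.2, 153.5]), np.float64(85.1)]
bush [246.6 149.6] 23 [581.  325.8 146.5]
bush [281.1 172.5] 19 [566.6 133.5 146.5]
t35.3 pos [575.3 231.1 142. ] head -4.4 turn [0.001 0.001 0.   ] d [-1.6 -1.  12. ] rows 0.3 F [-0.5  0.  -5.3] w 10.1
```

>>> play_rows(
  motion=[
    {"grip": 0, "dx": -1.2, "dy": -0.9, "dz": 0, "ax": 0, "ay": 0, "az": 0},
    {"grip": 0, "dx": 0, "dy": 0, "dz": 2, "ax": 0, "ay": 0, "az": 0},
    {"grip": 0, "dx": 0, "dy": 0, "dz": 2, "ax": 0, "ay": 0, "az": 0},
    {"grip": 0, "dx": 0, "dy": 0, "dz": 2, "ax": 0, "ay": 0, "az": 0},
    {"grip": 0, "dx": 0, "dy": 0, "dz": 2, "ax": 0, "ay": 0, "az": 0},
    {"grip": 0, "dx": 0, "dy": 0, "dz": 0, "ax": 0, "ay": 0, "az": 0},
    {"grip": 0, "dx": 0, "dy": 0, "dz": 0, "ax": 0, "ay": 0, "az": 0},
  ],
)

```text
time: 35.9
eef_pos: [573.8, 229.8, 133.2]
tool_rot: [0.0, 0.734, 0.68, -0.0]
ft_force: [-0.1, 0.1, -4.6]
gripper_width: 9.9
finger_force: 98.3
```

>>> play_rows(
  motion=[
    {"grip": 0, "dx": 0, "dy": 0, "dz": 1.5, "ax": 0, "ay": 0, "az": 0},
    {"grip": 0, "dx": 0, "dy": 0, "dz": 1.5, "ax": 0, "ay": 0, "az": 0},
    {"grip": 0, "dx": 0, "dy": 0, "dz": 1.5, "ax": 0, "ay": 0, "az": 0},
    {"grip": 0, "dx": 0, "dy": 0, "dz": 1.5, "ax": 0, "ay": 0, "az": 0},
    {"grip": 0, "dx": 0, "dy": 0, "dz": 0, "ax": 0, "ay": 0, "az": 0},
    {"grip": 0, "dx": 0, "dy": 0, "dz": 0, "ax": 0, "ay": 0, "az": 0},
  ],
)

```text
time: 36.4
eef_pos: [573.9, 229.9, 127.4]
tool_rot: [0.0, 0.734, 0.68, -0.0]
ft_force: [-0.5, -0.3, -4.9]
gripper_width: 9.8
finger_force: 98.3
```

>>> play_rows(
  motion=[
    {"grip": 0, "dx": 0, "dy": 0, "dz": 2, "ax": 0, "ay": 0, "az": 0},
    {"grip": 0, "dx": 0, "dy": 0, "dz": 2, "ax": 0, "ay": 0, "az": 0},
    {"grip": 0, "dx": 0, "dy": 0, "dz": 2, "ax": 0, "ay": 0, "az": 0},
    {"grip": 0, "dx": 0, "dy": 0, "dz": 2, "ax": 0, "ay": 0, "az": 0},
    {"grip": 0, "dx": 0, "dy": 0, "dz": 2, "ax": 0, "ay": 0, "az": 0},
    {"grip": 0, "dx": 0, "dy": 0, "dz": 0, "ax": 0, "ay": 0, "az": 0},
    {"grip": 0, "dx": 0, "dy": 0, "dz": 0, "ax": 0, "ay": 0, "az": 0},
  ],
)

```text
time: 36.98
eef_pos: [573.9, 229.8, 117.3]
tool_rot: [0.0, 0.734, 0.68, -0.0]
ft_force: [0.0, -0.3, -3.4]
gripper_width: 9.8
finger_force: 98.3
```

>>> play_rows(
  motion=[
    {"grip": 0, "dx": 0, "dy": 0, "dz": 2, "ax": 0, "ay": 0, "az": 0},
    {"grip": 0, "dx": 0, "dy": 0, "dz": 2, "ax": 0, "ay": 0, "az": 0},
    {"grip": 0, "dx": 0, "dy": 0, "dz": 2, "ax": 0, "ay": 0, "az": 0},
    {"grip": 0, "dx": 0, "dy": 0, "dz": 2, "ax": 0, "ay": 0, "az": 0},
    {"grip": 0, "dx": 0, "dy": 0, "dz": 2, "ax": 0, "ay": 0, "az": 0},
    {"grip": 0, "dx": 0, "dy": 0, "dz": 1.5, "ax": 0, "ay": 0, "az": 0},
    {"grip": 0, "dx": 0, "dy": 0, "dz": 1, "ax": 0, "ay": 0, "az": 0},
    {"grip": 0, "dx": 0, "dy": 0, "dz": 0, "ax": 0, "ay": 0, "az": 0},
    {"grip": 0, "dx": 0, "dy": 0, "dz": 0, "ax": 0, "ay": 0, "az": 0},
  ],
)

```text
time: 37.73
eef_pos: [574.1, 229.9, 105.0]
tool_rot: [0.0, 0.734, 0.68, -0.0]
ft_force: [0.5, -0.4, -4.3]
gripper_width: 9.8
finger_force: 98.3
```

>>> play_rows(
  motion=[
    {"grip": 0, "dx": 0, "dy": 0, "dz": 1, "ax": 0, "ay": 0, "az": 0},
    {"grip": 0, "dx": 0, "dy": 0, "dz": 1, "ax": 0, "ay": 0, "az": 0},
    {"grip": 0, "dx": 0, "dy": 0, "dz": 0.7, "ax": 0, "ay": 0, "az": 0},
    {"grip": 0, "dx": 0, "dy": 0, "dz": 0, "ax": 0, "ay": 0, "az": 0},
    {"grip": 0, "dx": 0, "dy": 0, "dz": 0, "ax": 0, "ay": 0, "az": 0},
  ],
)

```text
time: 38.15
eef_pos: [574.6, 229.9, 103.9]
tool_rot: [0.001, 0.734, 0.68, 0.0]
ft_force: [-2.5, -2.2, 6.2]
gripper_width: 9.4
finger_force: 99.6
```

>>> play_rows(
  motion=[
    {"grip": 1, "dx": 0, "dy": 0, "dz": 0, "ax": 0, "ay": 0, "az": 0},
    {"grip": 1, "dx": 0, "dy": 0, "dz": 0, "ax": 0, "ay": 0, "az": 0},
    {"grip": 1, "dx": 0, "dy": 0, "dz": 0, "ax": 0, "ay": 0, "az": 0},
    {"grip": 1, "dx": 0, "dy": 0, "dz": 0, "ax": 0, "ay": 0, "az": 0},
    {"grip": 1, "dx": 0, "dy": 0, "dz": 0, "ax": 0, "ay": 0, "az": 0},
    {"grip": 1, "dx": 0, "dy": 0, "dz": 0, "ax": 0, "ay": 0, "az": 0},
    {"grip": 1, "dx": 0, "dy": 0, "dz": 0, "ax": 0, "ay": 0, "az": 0},
    {"grip": 1, "dx": 0, "dy": 0, "dz": -20, "ax": 0, "ay": 0, "az": 0},
    {"grip": 1, "dx": 0, "dy": 0, "dz": -35, "ax": 0, "ay": 0, "az": 0},
    {"grip": 1, "dx": 0, "dy": 0, "dz": -35, "ax": 0, "ay": 0, "az": 0},
    {"grip": 0, "dx": 0, "dy": -15, "dz": 0, "ax": 0, "ay": 0, "az": 0},
    {"grip": 0, "dx": 0, "dy": -35, "dz": 0, "ax": 0, "ay": 0, "az": 0},
    {"grip": 0, "dx": 0, "dy": -35, "dz": 0, "ax": 0, "ay": 0, "az": 0},
    {"grip": 0, "dx": 0, "dy": -35, "dz": 0, "ax": 0, "ay": 0, "az": 0},
    {"grip": 0, "dx": 1, "dy": -35, "dz": 0, "ax": 0, "ay": 0, "az": 0},
    {"grip": 0, "dx": 1, "dy": -35, "dz": 0, "ax": 0, "ay": 0, "az": 0},
    {"grip": 0, "dx": 0, "dy": 0, "dz": 0, "ax": 0, "ay": 0, "az": 0},
    {"grip": 0, "dx": 0, "dy": 0, "dz": 0, "ax": 0, "ay": 0, "az": 0},
    {"grip": 0, "dx": 0, "dy": 0, "dz": 0, "ax": 0, "ay": 0, "az": 0},
  ],
)

```text
time: 39.73
eef_pos: [385.4, 246.7, 192.9]
tool_rot: [0.001, 0.733, 0.68, 0.001]
ft_force: [-0.1, 1.0, 0.6]
gripper_width: 0.1
finger_force: 0.0
```

Run:
```python
from h import *
im,D=get_image("scene");P=cloud("scene",D)
m=(np.abs(P[...,2]-102.5)<6)&(np.abs(P[...,0]-580)<70)&(np.abs(P[...,1]-230)<105)&(im.min(-1)>110)
Q=P[m];A=np.c_[Q[:,:2]-[573,230],np.ones(len(Q))];k=np.ones(len(Q),bool)
for _ in range(4):
    c=np.linalg.lstsq(A[k],Q[k,2],rcond=None)[0];k=np.abs(Q[:,2]-A@c)<3
print("plate",k.sum(),c.round(4))
m=(P[...,2]>95)&(P[...,2]<122)&(np.abs(P[...,0]-432)<22)&(np.abs(P[...,1]-238)<22)&(im.max(-1)<70)
print("knob",m.sum(),np.percentile(P[m],[5,50,95],axis=0).round(1) if m.any() else "")
plan(385,246,80,-4.4)
a=cv2.resize(im[100:230,190:320],(600,600),interpolation=cv2.INTER_CUBIC);save(a,"f1.png")
```

```text
plate 781 [-0.000000e+00  2.500000e-03  1.027919e+02]
knob 49 [[421.  224.   97.4]
 [424.6 228.4 112.1]
 [433.7 248.6 120.1]]
t39.8 pos [385.8 246.5 192.8] head -4.4 turn [0.002 0.    0.   ] d [ -0.6  -0.8 112.8] rows 2.7 F [ 0.   0.1 -0.5] w -0.2
```

View pics/f1.png

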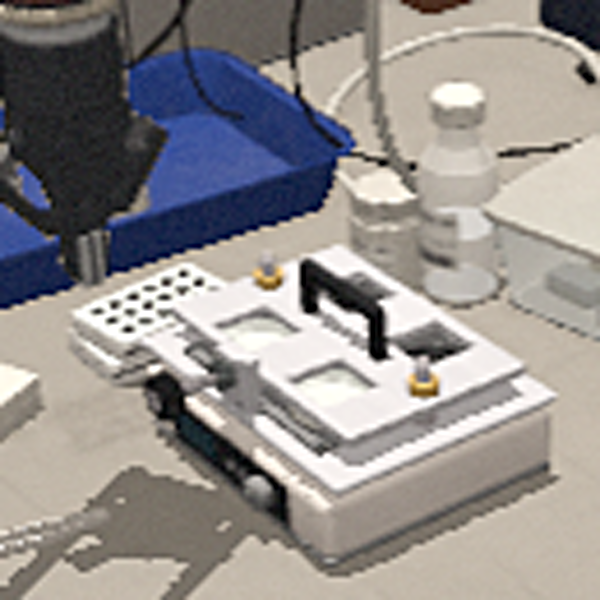

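The plate is seated (top at 102.8, level), the dishes show through its two front windows, and the knob at (160,395) is still out. Now I'm lowering the closed fingers in front of it.

>>> play_rows(
  motion=[
    {"grip": 0, "dx": 0, "dy": 0, "dz": 30, "ax": 0, "ay": 0, "az": 0},
    {"grip": 0, "dx": 0, "dy": 0, "dz": 35, "ax": 0, "ay": 0, "az": 0},
    {"grip": 0, "dx": 0, "dy": 0, "dz": 35, "ax": 0, "ay": 0, "az": 0},
    {"grip": 0, "dx": 0, "dy": 0, "dz": 13, "ax": 0, "ay": 0, "az": 0},
    {"grip": 0, "dx": 0, "dy": 0, "dz": 0, "ax": 0, "ay": 0, "az": 0},
    {"grip": 0, "dx": 0, "dy": 6, "dz": 0, "ax": 0, "ay": 0, "az": 0},
    {"grip": 0, "dx": 0, "dy": 6, "dz": 0, "ax": 0, "ay": 0, "az": 0},
    {"grip": 0, "dx": 0, "dy": 2, "dz": 0, "ax": 0, "ay": 0, "az": 0},
    {"grip": 0, "dx": 0, "dy": 2, "dz": 0, "ax": 0, "ay": 0, "az": 0},
    {"grip": 0, "dx": 0, "dy": 0, "dz": 0, "ax": 0, "ay": 0, "az": 0},
    {"grip": 0, "dx": 0, "dy": 0, "dz": 0, "ax": 0, "ay": 0, "az": 0},
  ],
)

```text
time: 40.7
eef_pos: [401.4, 245.3, 80.0]
tool_rot: [0.001, 0.734, 0.68, 0.001]
ft_force: [-0.2, 0.0, -0.2]
gripper_width: 0.2
finger_force: 0.0
```

Pushing in small steps.

>>> play_rows(
  motion=[
    {"grip": 0, "dx": 0, "dy": 2, "dz": 0, "ax": 0, "ay": 0, "az": 0},
    {"grip": 0, "dx": 0, "dy": 2, "dz": 0, "ax": 0, "ay": 0, "az": 0},
    {"grip": 0, "dx": 0, "dy": 2, "dz": 0, "ax": 0, "ay": 0, "az": 0},
    {"grip": 0, "dx": 0, "dy": 2, "dz": 0, "ax": 0, "ay": 0, "az": 0},
    {"grip": 0, "dx": 0, "dy": 2, "dz": 0, "ax": 0, "ay": 0, "az": 0},
    {"grip": 0, "dx": 0, "dy": 0, "dz": 0, "ax": 0, "ay": 0, "az": 0},
  ],
)

```text
time: 41.2
eef_pos: [411.1, 244.4, 79.3]
tool_rot: [0.001, 0.734, 0.68, 0.0]
ft_force: [-0.1, -0.0, -0.0]
gripper_width: -0.0
finger_force: 0.1
```

```bash
cat > kn.py <<'E'
from h import *
im,D=get_image("scene");P=cloud("scene",D)
m=(P[...,2]>95)&(P[...,2]<122)&(P[...,0]>415)&(P[...,0]<462)&(np.abs(P[...,1]-236)<22)&(im.max(-1)<70)
print("knob",m.sum(),np.percentile(P[m],[5,50,95],axis=0).round(1) if m.any() else "");plan(420,243,80,-4.4)
E
python3 kn.py
```

```text
knob 46 [[421.7 221.4 100.7]
 [427.9 227.9 112.1]
 [437.9 238.3 119.7]]
t41.2 pos [411.  244.3  79.3] head -4.4 turn [0.001 0.001 0.   ] d [-0.6  9.1 -0.7] rows 0.2 F [-0.9  0.4 -0.1] w 0.3
```

>>> play_rows(
  motion=[
    {"grip": 0, "dx": 0, "dy": 1.5, "dz": 0, "ax": 0, "ay": 0, "az": 0},
    {"grip": 0, "dx": 0, "dy": 1.5, "dz": 0, "ax": 0, "ay": 0, "az": 0},
    {"grip": 0, "dx": 0, "dy": 1.5, "dz": 0, "ax": 0, "ay": 0, "az": 0},
    {"grip": 0, "dx": 0, "dy": 1.5, "dz": 0, "ax": 0, "ay": 0, "az": 0},
    {"grip": 0, "dx": 0, "dy": 0, "dz": 0, "ax": 0, "ay": 0, "az": 0},
    {"grip": 0, "dx": 0, "dy": 0, "dz": 0, "ax": 0, "ay": 0, "az": 0},
  ],
)

```text
time: 41.75
eef_pos: [416.8, 243.9, 79.3]
tool_rot: [0.001, 0.734, 0.68, -0.0]
ft_force: [0.3, 0.4, 0.2]
gripper_width: 0.2
finger_force: 0.0
```

```bash
python3 kn.py
```

```text
knob 48 [[428.8 221.   98.5]
 [441.8 229.4 113.7]
 [451.1 244.7 120.7]]
t41.8 pos [416.7 243.8  79.2] head -4.4 turn [0.001 0.001 0.   ] d [-0.6  3.4 -0.8] rows 0.1 F [ 0.1 -0.5 -0.4] w 0.3
```

The knob snapped inward and the force is zero. Backing off and raising clear.

>>> play_rows(
  motion=[
    {"grip": 0, "dx": 0, "dy": -15, "dz": 0, "ax": 0, "ay": 0, "az": 0},
    {"grip": 0, "dx": 0, "dy": -20, "dz": 0, "ax": 0, "ay": 0, "az": 0},
    {"grip": 0, "dx": 0, "dy": 0, "dz": -35, "ax": 0, "ay": 0, "az": 0},
    {"grip": 0, "dx": 0, "dy": 0, "dz": -35, "ax": 0, "ay": 0, "az": 0},
    {"grip": 0, "dx": 0, "dy": 0, "dz": -35, "ax": 0, "ay": 0, "az": 0},
    {"grip": 0, "dx": 0, "dy": 0, "dz": 0, "ax": 0, "ay": 0, "az": 0},
    {"grip": 0, "dx": 0, "dy": 0, "dz": 0, "ax": 0, "ay": 0, "az": 0},
  ],
)

```text
time: 42.38
eef_pos: [383.5, 247.5, 187.0]
tool_rot: [0.002, 0.734, 0.68, 0.003]
ft_force: [-0.1, 0.2, -0.6]
gripper_width: -0.2
finger_force: 0.0
```

```bash
python3 kn.py
python3 - <<'E'
from h import *
d=np.load("scene0.npz");im,P=d["im"],cloud("scene",d["D"])
m=(P[...,2]>95)&(P[...,2]<122)&(P[...,0]>415)&(P[...,0]<462)&(np.abs(P[...,1]-236)<22)&(im.max(-1)<70)
print("orig",m.sum(),np.percentile(P[m],[5,50,95],axis=0).round(1))
s,_=get_image("scene");a=np.hstack([cv2.resize(x[140:215,210:310],(400,300),interpolation=cv2.INTER_CUBIC) for x in(im,s)]);save(a,"g1.png")
E
```

```text
knob 47 [[439.  221.4  99.5]
 [442.3 227.9 115.5]
 [450.7 244.4 121.6]]
t42.4 pos [382.1 246.8 184.8] head -4.4 turn [ 0.002 -0.     0.   ] d [ -0.9  38.1 104.8] rows 2.7 F [-0.3  0.7  0.4] w -0.3
orig 45 [[439.2 222.1  99.3]
 [442.3 227.3 112.4]
 [450.9 245.4 121.1]]
```

View pics/g1.png

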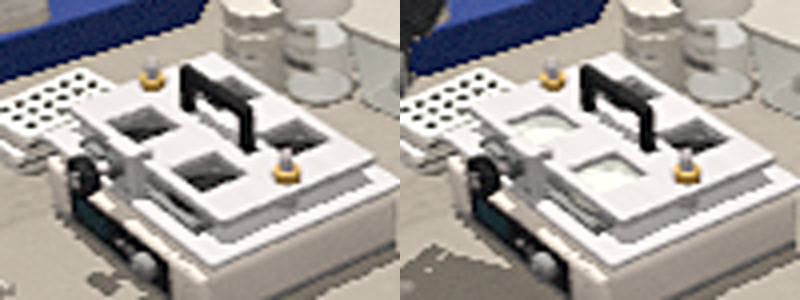

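The knob at (485,178) and the plate match the starting picture, with the dishes visible in the front windows. Handing in.

```bash
python3 -c "
from rig import finish_job;print(finish_job())"
```

```text
the job is handed in; nothing more can be done
None
```

The job is done and handed in: both clear dishes (two were present) are in the front pockets, the plate is back down on its dowels and the bolt has snapped in, but the hand-in returned no verdict.

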